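Empty the offcut pan through the sprung flap of the scrap hopper

ROBOT

A 6-joint arm with a two-finger parallel gripper is mounted at the origin on the work surface. World frame = base frame: x ahead of the robot, y to its left, z up, the work surface at z = 0. Lengths are in m, angles in rad, forces in N, time in s.
With the tool pointing down it reaches from about 0.35 to 0.775 m from the base axis. Payload 7.3 kg.
Tool frame: the origin (TCP) lies on the centre line of the jaws, within the pads' length; the fingertips stand 14 mm ahead of it and the grasp point (between the pads) lies 5 mm behind it; z points along the fingers, y is the direction in which the jaws open and shut (so a half turn about z gives the same grasp; the last joint's range is limited). The gripper opens to 92 mm and grips with 3 to 60 N. Pads are 19 mm wide; open, the fingers measure 130 mm over their backs; the gripper's body (75 mm by 190 mm) begins 47 mm behind the grasp point.
Start: joints at [1.03, 0.342, 1.524, -0, 1.275, -0.146], TCP at [0.202, 0.485, 0.241] pointing down, gripper open.
Joint ranges: [-2.53, 2.53], [-0.77, 2.02], [0.04, 2.7], [-1, 4.14], [0.28, 2.66], [-3.11, 3.11]. Speed limits (rad/s): [2.57, 2.57, 3.14, 3.14, 3.14, 3.14].

INTERFACE

Orientations are given as [roll, pitch, yaw] about the fixed x, y, z axes, in that order (R = Rz(yaw) Ry(pitch) Rx(roll)).
In Python, from cell import telemetry, cams, robot gives the robot as it stands.
- The arm moves only by the tool servo_tool, never from a script. Its argument "targets" is text: rows parted by semicolons, each of 4 numbers parted by spaces: the shift along the tool's x, y, z in mm, then the turn about the tool's z in rad. In form: x y z yaw; .... A call has 1 to 20 rows; each row shifts and turns the pose as measured when the row begins, along the tool's axes as they then stand; what a row does not reach is not made up. A row lasts 1/8 s, in which the tool goes at most 62.5 mm and 10.7 degrees, less where a joint would pass 70% of its speed; a pose out of reach is approached as far as the arm can. A call with a gripper value outside its range is refused whole. "hand" is the opening, from 0 (shut) to 1 (fully open), set as the call begins (left out, the last holds). The fingers move at their own pace and stop on an object; "squeeze" is the grip in N (left out, the last holds). Time passes only in rows, so rows that do not move let the fingers close. It gives the time, the measured TCP pose, the force and the opening at its end, in the units of the state.
- telemetry.observe(): the state, without advancing time (a new reading comes with each control period).
- cams.read_camera(name): name is "scene" or "top"; returns a dict with "color" (400x640x3 uint8, red, green, blue), "K" (3x3 intrinsics, pixels), "R" (3x3) and "t" (3): a world point X has camera coordinates R X + t. Camera axes: x right, y down, z forward; pixel columns grow to the right and rows downward; lengths in m; the calibration is good to about 2 mm. A picture is of the moment at which its call begins. There is no depth.
- robot.hand_in(): hands the job in, once; it reports no verdict.
Trained networks look in a picture, given as the dict that the camera call returned (one of the last four; its "shot" number tells which), for a name from the list of things; names that differ only in an ending like _2 or _b are one class to them, and where a whole thing is asked for, a point or a joint stands for the part that bears it (a point fixed in the world has none). Each returns a list of dicts, best first, with "score" (0 to 1); they miss things now and then, are a little off and sometimes report something else, mostly with a low value. They report only what shows in the picture. A call takes as long as a camera call. They do not tell look-alikes from the thing itself.
- cams.cut_out(picture, query): "region" (400x640 bool, what is visible of it) and "extent" ([centre column, centre row, width, height] in pixels, round what is visible of it).
The state is a dict: "time": time; "qpos": joint angles; "qvel": joint speeds; "joint_efforts": joint torques, N m; "tool_pos": TCP position; "tool_rot": TCP orientation; "contact_force": force on the tool from outside, world axes, zero at the start; "torque": the same for the moment, N m; "opening": finger opening in m.
Only numpy, scipy, OpenCV 4.12 (cv2) and the standard library are available. Lean on these libraries where they do the work, as an engineer would, in place of code of your own. Each camera call takes 0.05 s, during which the arm holds its last target.

TASK

Draw the offcut pan out from under the bench riser by its front end, stand it on the open bench with its orange grip well clear of the riser, and let go. Take it again by the orange grip and tip all three steel offcuts into the scrap hopper, pressing the spring flap open with the pan (the robot itself must not touch the flap) and keeping it pressed open until the last offcut is through. Then let the flap spring shut and stand the empty pan flat on the bench, leaving the other things where they are.

Things in the scene. Friction and masses are not known exactly. Their poses are not given: they have to be found in the camera images.
- pan: Offcut pan: bare-metal scoop with an orange stub grip, 0.32 kg empty (+-20%). Origin: centre of the underside of the 180 x 112 mm body; +x to the open lip (x = 90 mm), -x to the grip, z up. Floor 3 mm, flat to x = 45 mm, then a ramp up to the lip; no front wall; side and back walls 59 mm high. At first it stands under the riser, grip first, its front 100 to 122 mm sticking out.
- pan_grip (a point): Point on the axis of the pan's orange grip, 40 mm behind the back wall (pan x = -130, z = 40 mm). The grip is a straight bar 24 mm wide (pan y), 28 mm high (z = 26 to 54 mm), from pan x = -90 to -170 mm. Axes as the pan's.
- pan_lip (a point): Middle of the top edge of the pan's lip (pan x = 90, z = 12 mm). Axes as the pan's.
- riser: Fixed bench riser: shelf 240 mm deep (its x), 400 mm wide (its y), top at 105 mm, underside at 93 mm, on four 20 mm corner legs. Open at the front, its -x side (edge at x = -120 mm). Origin: on the bench under its centre. On its back half (x above 0) stand a drawer unit, cutting discs and a carton, up to 185 mm over the bench.
- hopper: Fixed blue scrap hopper, 230 deep (its x) x 240 wide (its y) x 290 mm high; origin on the bench under its centre, front = -x side. Front wall 140 mm high at x = -115 mm, then a face leaning back at 45 degrees to x = 35, z = 290 mm, then a flat top. Inside: floor at 6 mm, 4 mm walls, empty.
- mouth (a point): Middle of the lower edge of the opening in the hopper's 45 degree face (hopper x = -101, z = 154 mm), axes as the hopper's (x level into it, y along the edge). The opening is 150 mm wide and runs 120 mm up the slope, to hopper x = -16, z = 239 mm; the yellow spring flap fills it.
- flap_hinge (a point): Middle of the flap's hinge line, just behind the upper edge of the opening (hopper x = -15, z = 235 mm); the line runs along hopper y.
- flap (a joint): Angle of the yellow spring flap (rad): 0 shut, up to 1.4 swung inward and down about its upper edge. Plate 144 mm wide, 112 mm from hinge to lower edge, 3 mm thick. The spring pushes it shut: 1.7 N at the lower edge starts it, about 3.5 N at 0.9 rad. A 30 mm offcut passes freely with the lip some 100 mm inside, the flap resting on the pan's rims (0.9 rad), pan tipped 55 to 60 degrees.
- offcut_square: Offcut of black square tube, 85 mm long (its y), 30 x 30 mm, 0.10 kg, lying across the pan. Origin: centre of its underside. It slides on the pan's floor at a slope of 26 to 35 degrees, as the other offcuts do.
- offcut_flat: Offcut of brown rectangular tube, 80 mm long (its y), 40 mm wide (its x), 20 mm high, 0.09 kg. Origin: centre of its underside.
- offcut_angle: Offcut of bright steel angle, 70 mm long (its y), legs 30 mm, 4 mm thick, 0.07 kg. Origin: centre of the underside of its flat leg.
- oil_bottle: Bystander: white bottle with red cap, 62 mm across, 165 mm high, standing. Origin: centre of its underside.
- grease_tin: Bystander: green tin, 74 mm across, 85 mm high, standing. Origin: centre of its underside.
- tape_measure: Bystander: yellow tape measure, 72 x 34 mm (with a 15 mm tongue at +x), 66 mm high. Origin: centre of its underside.
- screw_carton: Bystander: carton of screws, 85 x 65 mm, 50 mm high. Origin: centre of its underside.
- bench_brush: Bystander: bench brush with blue handle, 240 mm long (its x), 42 mm wide, 20 mm high, lying. Origin: under its middle.
- hammer: Bystander: hammer, 260 mm long (its x), head 90 mm wide at +x, 26 mm high, lying. Origin: under its middle.
- tube_stock: Bystander: black square tube, 200 mm long (its y), 40 x 40 mm, lying. Origin: under its middle.
- pan_rim (a point): Middle of the front stretch of the pan's left rim (pan x = 48, y = 52, z = 53 mm; the right rim is its mirror image at y = -52). Each side wall (3 mm, flush outside) has a folded rim 8 mm wide and 12 mm tall (z = 47 to 59 mm) from x = -90 to 60 mm, then sloping down to 49 mm high at the lip. The offcuts start between x = -82 and 32 mm, so beside this point the pan is empty.
There are look-alikes about, which are no part of the job. Leave any blue or purple look-alike of the offcut_flat alone. Several things have the shape of the offcut_angle; the one meant has the colours described above.

How it is judged:
By the outcome, as a careful person would: the job done as asked, in the order asked, and still so for the second after the job is handed in, with the robot touching nothing.
It also fails if it takes over 72 s, if anything falls off the work surface, if the arm or the gripper's body presses on something with over 40 N, if the wrist force passes 120 N, or if a joint passes its speed limit or range.

## Working session

There is one attempt and no reset: what is moved stays moved. The work goes in short steps, Python scripts to look and compute and a tool call to move; the robot and the scene stay as the last step left them, time stands still between calls to the robot, and variables do not carry over. Pictures are saved under pics/ and viewed, and the job is handed in when it is done.

Besides the shell and the picture viewer there is one more tool, called as name(argument=value, ...), one argument or row to a line, values as JSON. servo_tool: Moves the arm, as the interface text tells. Its arguments: {"type":"object","properties":{"targets":{"type":"string"},"hand":{"type":"number"},"squeeze":{"type":"number"}},"required":["targets"]}

```bash
ls -la; mkdir -p pics; python3 - <<'E'
from cell import telemetry, cams, robot
import cv2, numpy as np
print(telemetry.observe())
for n in ("scene","top"):
    p=cams.read_camera(n)
    cv2.imwrite(f"pics/{n}0.png",p["color"][:,:,::-1])
    print(n,p["K"].tolist(),p["R"].tolist(),p["t"].tolist(),p["shot"])
E
```

```text
total 12
drwxr-xr-x  3 agent agent 4096 Dec  6 21:46 .
drwxr-xr-x 23 root  root  4096 Dec  6 21:46 ..
drwxr-xr-x  2 agent agent 4096 Dec  6 21:46 pics
{'time': 0.0, 'qpos': array([ 1.03002602e+00,  3.42699260e-01,  1.52500478e+00,  6.85527675e-06,
        1.27535767e+00, -1.45994944e-01]), 'qvel': array([-1.38280006e-03, -7.88644383e-04,  7.58761091e-04,  8.97558590e-04,
       -2.36608949e-04,  6.76565530e-05]), 'joint_efforts': array([-3.25247474e-04, -4.31252003e+01, -2.44217402e+01,  7.16893421e-02,
        5.61510539e-02, -1.57065870e-04]), 'tool_pos': array([0.20169891, 0.48430972, 0.24006138]), 'tool_rot': array([-3.14014018e+00, -2.20199378e-04,  2.74681513e+00]), 'contact_force': array([-0.52415944,  0.21616701,  0.01820101]), 'torque': array([-0.00754449,  0.01594939,  0.02269511]), 'opening': 0.09158089277646712}
scene [[471.2709711877587, 0.0, 317.8241184707364], [0.0, 471.2709711877587, 199.19520383753434], [0.0, 0.0, 1.0]] [[-0.8666838966080277, 0.4988450084294759, -0.0035610286887159414], [0.3683571671088688, 0.6351303350255004, -0.6789127005513479], [-0.3364104944853159, -0.58971443521029, -0.7342103677453443]] [0.5148920982526213, 0.02517105176022928, 1.6229156872553205] 1
top [[515.8018687702375, 0.0, 319.37125597985397], [0.0, 515.8018687702375, 196.57706413823104], [0.0, 0.0, 1.0]] [[-0.04076854200626548, -0.9991491554483467, -0.006236276897224421], [-0.9729528307080442, 0.04111845239635547, -0.2273148963216723], [0.22737791273535637, -0.003199693639106296, -0.9738013384467741]] [-0.13463707530469365, 0.5620337738200275, 1.6956554015255663] 2
```

View pics/scene0.png

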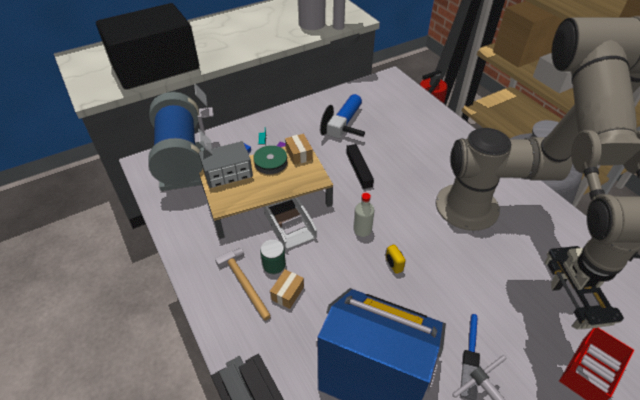

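View pics/top0.png

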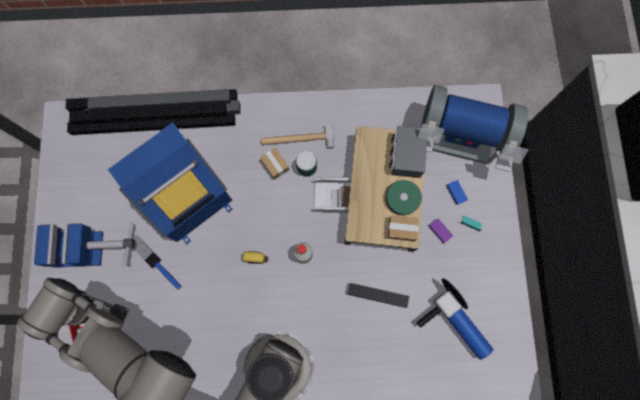

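```bash
cat > h.py <<'E'
from cell import telemetry, cams, robot
import cv2, numpy as np
from scipy.spatial.transform import Rotation as Ro
def pix(p,u,v,z):
    K,R,t=map(np.array,(p["K"],p["R"],p["t"]))
    C=-R.T@t; d=R.T@np.linalg.inv(K)@np.array([u,v,1.])
    return C+d*(z-C[2])/d[2]
def proj(p,X):
    K,R,t=map(np.array,(p["K"],p["R"],p["t"]))
    c=np.atleast_2d(X)@R.T+t; c=c@K.T
    return c[:,:2]/c[:,2:]
def crop(p,u0,v0,u1,v1,s,name):
    im=p["color"][v0:v1,u0:u1,::-1]
    im=cv2.resize(im,None,fx=s,fy=s,interpolation=cv2.INTER_CUBIC); cv2.imwrite("pics/"+name,im)
def P(x,y,z,yaw,pts):
    c,s=np.cos(yaw),np.sin(yaw)
    pts=np.atleast_2d(pts)
    return np.c_[x+c*pts[:,0]-s*pts[:,1],y+s*pts[:,0]+c*pts[:,1],z+pts[:,2]]
E
python3 - <<'E'
from h import *
s=cams.read_camera("scene")
crop(s,190,120,350,270,5,"s_pan.png")
crop(s,310,270,460,400,5,"s_hop.png")
def loc(p):
  for q in ("pan","pan_grip","pan_lip","pan_rim","riser","hopper","flap","offcut_square","offcut_flat","offcut_angle","oil_bottle","grease_tin","tape_measure","screw_carton","hammer","tube_stock","bench_brush"):
    try:
        r=cams.cut_out(p,q); print(q,[(round(x["score"],2),[int(e) for e in x["extent"]]) for x in r])
    except Exception as e: print(q,e)
loc(s)
p=cams.read_camera("top")
crop(p,300,110,440,260,5,"t_pan.png")
crop(p,100,115,240,250,5,"t_hop.png")
loc(p)
E
```

```text
pan [(0.73, [290, 223, 56, 51])]
pan_grip [(0.88, [291, 222, 51, 51])]
pan_lip [(0.91, [290, 224, 52, 53])]
pan_rim [(0.72, [286, 225, 60, 51])]
riser [(0.65, [263, 186, 135, 111])]
hopper [(0.76, [378, 343, 131, 111]), (0.58, [279, 207, 22, 18])]
flap [(0.68, [394, 310, 60, 25])]
offcut_square [(0.69, [291, 223, 52, 54]), (0.61, [282, 209, 24, 16]), (0.41, [383, 343, 133, 113])]
offcut_flat [(0.55, [286, 221, 26, 17])]
offcut_angle [(0.73, [293, 223, 23, 16])]
oil_bottle [(0.59, [363, 215, 20, 39])]
grease_tin [(0.59, [273, 255, 29, 34])]
tape_measure [(0.69, [394, 259, 22, 27])]
screw_carton [(0.94, [286, 289, 32, 40])]
hammer [(0.94, [243, 283, 51, 72])]
tube_stock [(0.64, [361, 165, 26, 45]), (0.42, [272, 256, 26, 33])]
bench_brush [(0.56, [469, 356, 25, 87])]
pan [(0.79, [329, 194, 39, 32])]
pan_grip [(0.59, [331, 196, 36, 34])]
pan_lip [(0.64, [334, 195, 33, 37])]
pan_rim [(0.8, [333, 193, 35, 38])]
riser [(0.81, [387, 188, 77, 123])]
hopper [(0.71, [171, 183, 122, 118])]
flap [(0.69, [178, 197, 56, 47])]
offcut_square []
offcut_flat [(0.74, [378, 296, 62, 26]), (0.71, [457, 193, 25, 25]), (0.68, [344, 195, 10, 19]), (0.58, [441, 230, 25, 25])]
offcut_angle [(0.61, [336, 196, 15, 15]), (0.52, [470, 223, 16, 19])]
oil_bottle [(0.55, [303, 253, 19, 22])]
grease_tin [(0.59, [306, 164, 20, 26])]
tape_measure [(0.84, [256, 257, 27, 13])]
screw_carton [(0.92, [276, 161, 28, 30]), (0.47, [345, 196, 11, 19])]
hammer []
tube_stock [(0.82, [377, 297, 58, 26])]
bench_brush [(0.87, [158, 260, 53, 55]), (0.22, [308, 165, 18, 27])]
```

View pics/s_pan.png

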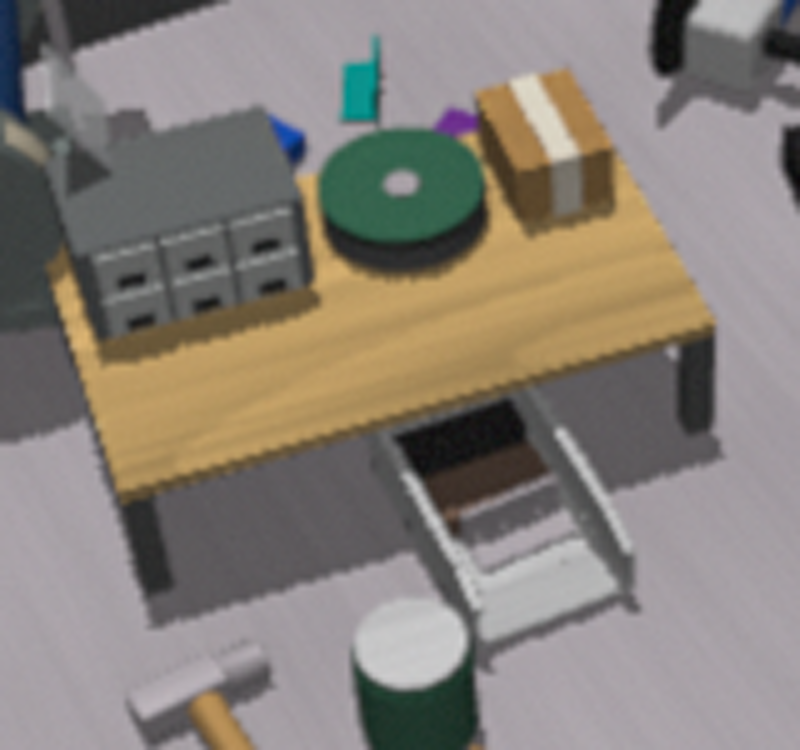

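View pics/t_pan.png

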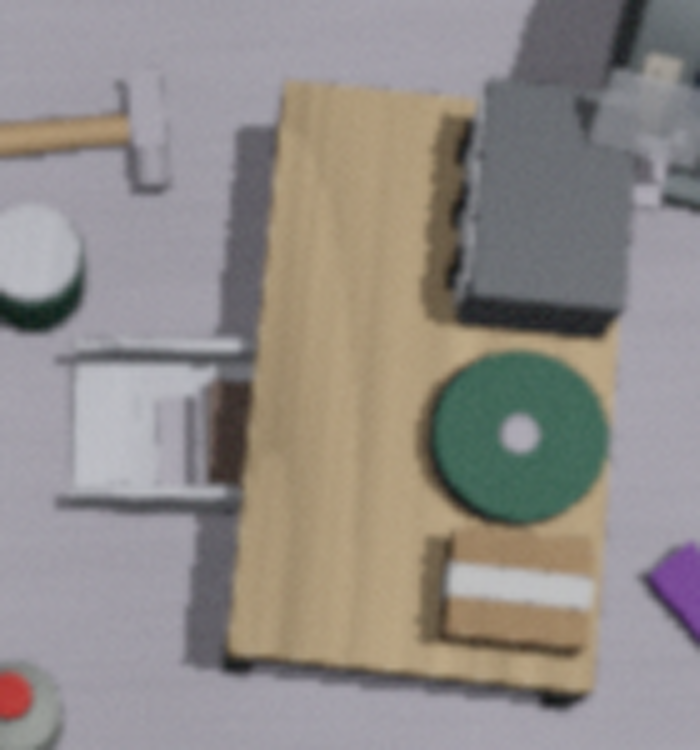

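View pics/s_hop.png

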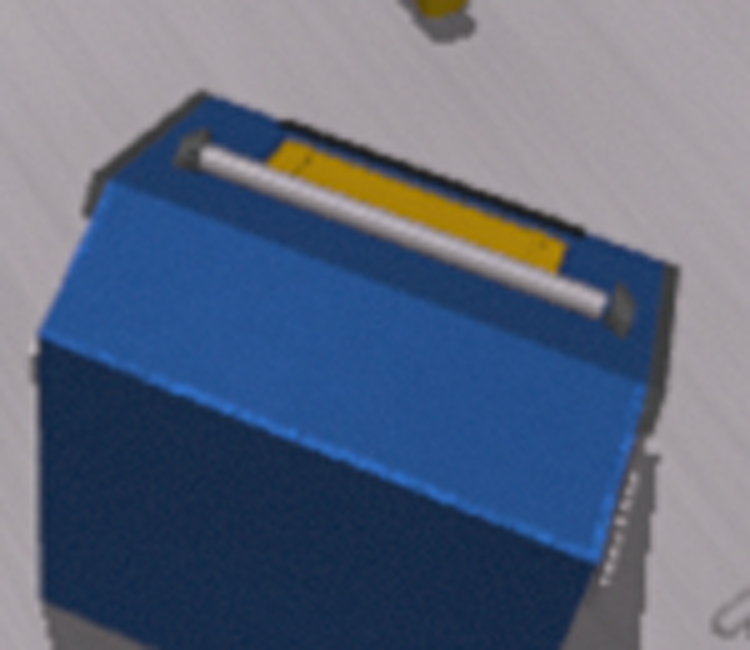

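View pics/t_hop.png

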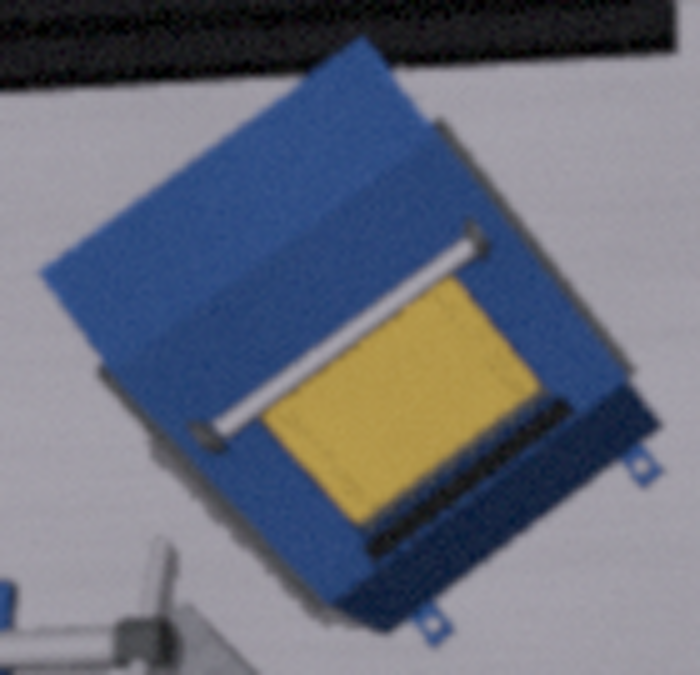

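```bash
python3 - <<'E'
from h import *
from scipy.optimize import least_squares
p=cams.read_camera("top"); s=cams.read_camera("scene")
np.save("cal.npy",{"top":{k:np.array(p[k]) for k in "KRt"},"scene":{k:np.array(s[k]) for k in "KRt"}},allow_pickle=True)
def fit(obs,x0,name):
    def f(q):
        r=[]
        for cam,uv,X in obs:
            r+=list((proj(cam,P(q[0],q[1],0,q[2],X))-uv).ravel())
        return r
    o=least_squares(f,x0); print(name,o.x.round(4),"deg",np.degrees(o.x[2]).round(1),"res",np.array(o.fun).reshape(-1,2).round(1).tolist()); return o.x
T=lambda u,v,ou,ov:(ou+u/5,ov+v/5)
t=lambda u,v:T(u,v,300,110)
# riser top corners: front = -x side faces left in top image -> world +y ; riser x -> world -y ; yaw ~ -pi/2
sc=lambda u,v:T(u,v,190,120)
# top: front-left (288,82)= far x; front right(232,655); back right (590,690)
fit([(p,t(288,82),[-.12,.2,.105]),(p,t(230,655),[-.12,-.2,.105]),(p,t(590,692),[.12,-.2,.105]),
     (s,sc(122,492),[-.12,.2,.105]),(s,sc(714,325),[-.12,-.2,.105])],[.55,-.3,-1.57],"riser")
fit([(p,t(60,357),[.09,-.056,.049]),(p,t(58,503),[.09,.056,.049]),(p,t(75,362),[.09,-.053,.012]),(p,t(73,490),[.09,.053,.012]),
  (s,sc(478,607),[.09,-.056,.049]),(s,sc(630,560),[.09,.056,.049]),(s,sc(485,645),[.09,-.053,.006]),(s,sc(625,598),[.09,.053,.006])],[.55,-.1,1.57],"pan")
tt=lambda u,v:T(u,v,100,115); ss=lambda u,v:T(u,v,310,270)
fit([(p,tt(365,38),[.115,-.12,.29]),(p,tt(42,272),[.115,.12,.29]),(p,tt(436,122),[.035,-.12,.29]),(p,tt(628,380),[-.115,-.12,.14]),(p,tt(335,605),[-.115,.12,.14]),(p,tt(105,365),[.035,.12,.29]),
 (s,ss(40,335),[.115,-.12,.29]),(s,ss(598,560),[.115,.12,.29]),(s,ss(108,180),[.035,-.12,.29]),(s,ss(645,380),[.035,.12,.29]),(s,ss(205,95),[-.115,-.12,.14]),(s,ss(672,265),[-.115,.12,.14])],[.6,.35,.9],"hopper")
for q,z,c in (("oil_bottle",.165,(304,249)),("grease_tin",.085,(306,161)),("tape",.066,(254,257)),("carton",.05,(275,162)),("hammerL",.01,(262,139)),("hammerR",.02,(330,135)),("brushL",.01,(135,237)),("brushR",.01,(180,287)),("clamp?",.02,(128,244))):
    print(q,pix(p,*c,z).round(3))
E
```

```text
riser [ 0.5758 -0.3852 -1.7244] deg -98.8 res [[-0.6, -0.9], [-0.8, -0.7], [0.7, 0.1], [-0.2, -0.8], [1.2, -1.0]]
pan [ 0.5651 -0.2277  1.4906] deg 85.4 res [[2.1, -3.9], [1.2, -1.5], [-0.7, -1.3], [-1.6, 2.4], [-0.3, 0.7], [2.0, -2.0], [-0.1, 1.1], [2.2, -0.9]]
hopper [0.5944 0.3124 0.6378] deg 36.5 res [[-0.6, -0.9], [-1.3, -0.4], [0.3, 1.6], [0.2, -1.0], [-1.2, -0.4], [1.0, 1.1], [-0.8, -0.2], [0.1, 0.3], [0.1, -0.3], [0.4, 0.8], [1.4, -0.5], [-1.8, -1.5]]
oil_bottle [ 0.366 -0.102  0.165]
grease_tin [ 0.678 -0.117  0.085]
tape [0.359 0.067 0.066]
carton [ 0.69  -0.008  0.05 ]
hammerL [0.791 0.041 0.01 ]
hammerR [ 0.792 -0.205  0.02 ]
brushL [0.452 0.486 0.01 ]
brushR [0.274 0.327 0.01 ]
clamp? [0.427 0.506 0.02 ]
```

```bash
cat >> h.py <<'E'
PANW=[[(-.09,-.056,0),(.09,-.056,0),(.09,.056,0),(-.09,.056,0),(-.09,-.056,0)],
[(-.09,-.056,.059),(.06,-.056,.059),(.09,-.056,.049)],[(-.09,.056,.059),(.06,.056,.059),(.09,.056,.049)],
[(-.09,-.048,.059),(.06,-.048,.059)],[(-.09,.048,.059),(.06,.048,.059)],[(-.09,-.056,.059),(-.09,.056,.059)],
[(.09,-.053,.012),(.09,.053,.012)],[(.045,-.053,.003),(.045,.053,.003)],[(.09,.056,0),(.09,.056,.049)],[(.09,-.056,0),(.09,-.056,.049)],
[(-.09,-.012,.054),(-.17,-.012,.054),(-.17,.012,.054),(-.09,.012,.054)]]
RISW=[[(-.12,-.2,.105),(.12,-.2,.105),(.12,.2,.105),(-.12,.2,.105),(-.12,-.2,.105)],[(-.12,-.2,0),(-.12,-.2,.105)],[(-.12,.2,0),(-.12,.2,.105)]]
HOPW=[[(-.115,-.12,0),(-.115,-.12,.14),(.035,-.12,.29),(.115,-.12,.29),(.115,-.12,0)],[(-.115,.12,0),(-.115,.12,.14),(.035,.12,.29),(.115,.12,.29),(.115,.12,0)],
[(-.115,-.12,0),(-.115,.12,0)],[(-.115,-.12,.14),(-.115,.12,.14)],[(.035,-.12,.29),(.035,.12,.29)],[(.115,-.12,.29),(.115,.12,.29)],
[(-.101,-.075,.154),(-.101,.075,.154),(-.016,.075,.239),(-.016,-.075,.239),(-.101,-.075,.154)]]
def overlay(p,u0,v0,u1,v1,s,name,items):
    im=p["color"][v0:v1,u0:u1,::-1]
    im=cv2.resize(im,None,fx=s,fy=s,interpolation=cv2.INTER_CUBIC)
    for W,M,col in items:
        for l in W:
            X=np.array(l)
            X=P(M[0],M[1],0,M[2],X) if len(M)==3 else (X@M[:3,:3].T+M[:3,3])
            q=(proj(p,X)-[u0-.0,v0-.0]+.5)*s
            cv2.polylines(im,[np.int32(q.round())],False,col,1,cv2.LINE_AA)
    cv2.imwrite("pics/"+name,im)
E
python3 - <<'E'
from h import *
p=cams.read_camera("top"); s=cams.read_camera("scene")
pan=(.5651,-.2277,1.4906)
it=[(PANW,pan,(0,0,255)),(RISW,(.5758,-.3852,-1.7244),(255,0,0)),(HOPW,(.5944,.3124,.6378),(0,255,0))]
overlay(p,300,150,380,230,9,"ov_t.png",it); overlay(s,250,170,350,270,7,"ov_s.png",it)
E
```

```text
(no output)
```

View pics/ov_t.png

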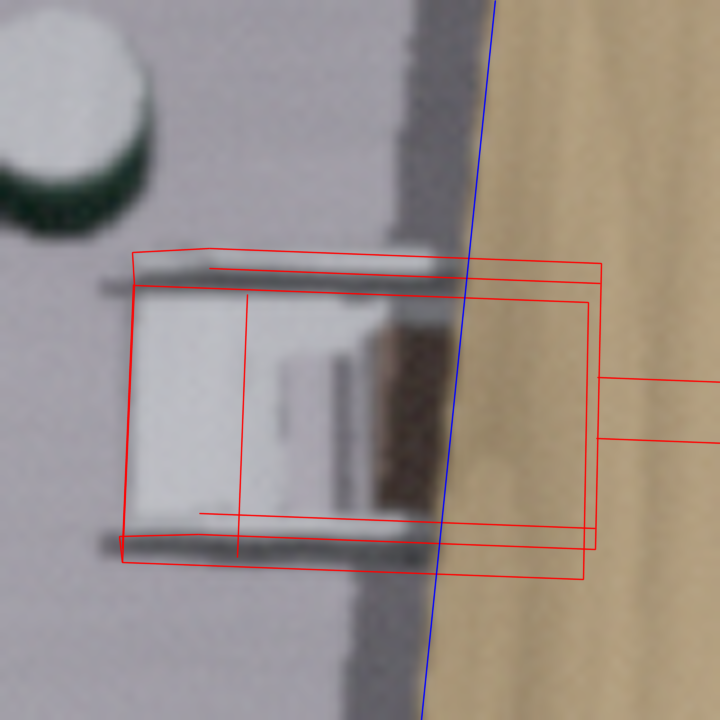

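View pics/ov_s.png

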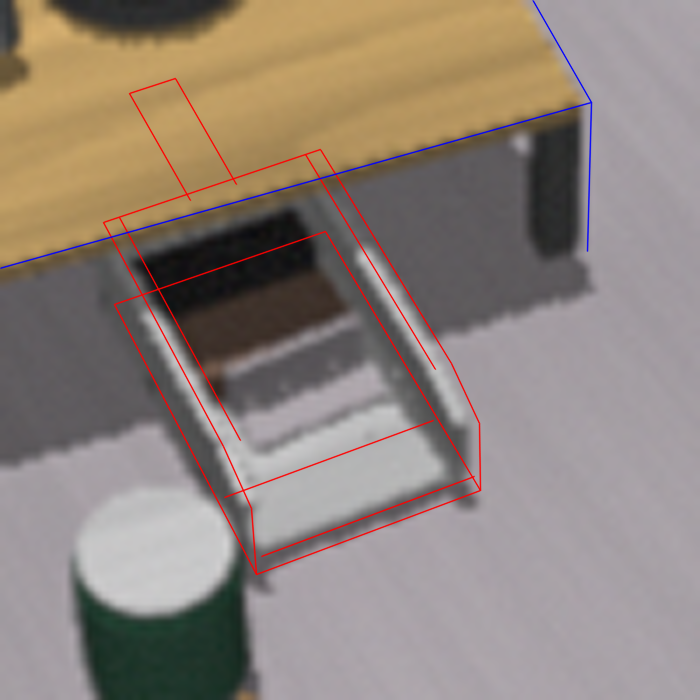

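```bash
python3 - <<'E'
from h import *
p=cams.read_camera("top"); s=cams.read_camera("scene")
ra=(.577,-.386,-1.72)
for i,pan in enumerate([(.567,-.228,1.515)]):
    it=[(PANW,pan,(0,0,255)),(RISW,ra,(255,0,0)),(HOPW,(.5944,.3124,.6378),(0,255,0))]
    overlay(p,300,155,370,225,10,"ov_t1.png",it); overlay(s,260,185,330,255,10,"ov_s1.png",it)
overlay(p,100,115,240,250,5,"ov_th.png",it); overlay(s,310,270,460,400,5,"ov_sh.png",it)
E
```

```text
(no output)
```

View pics/ov_t1.png

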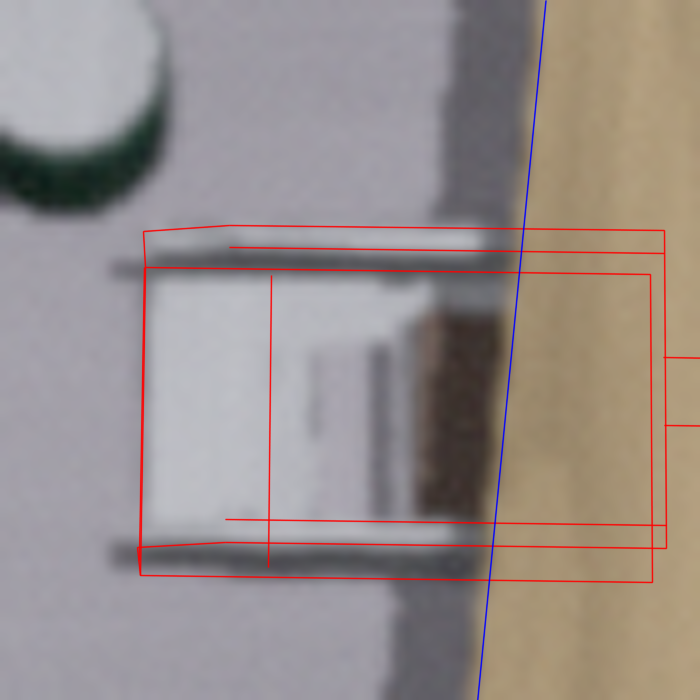

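View pics/ov_s1.png

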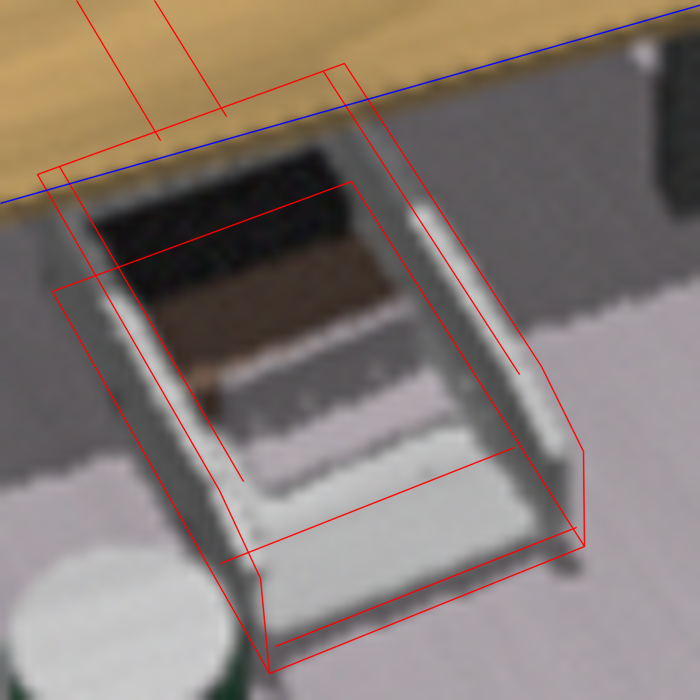

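View pics/ov_th.png

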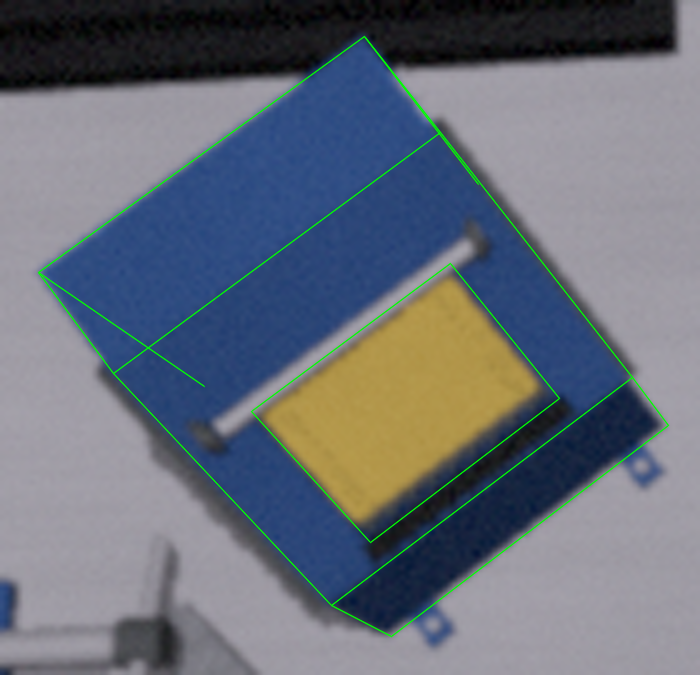

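View pics/ov_sh.png

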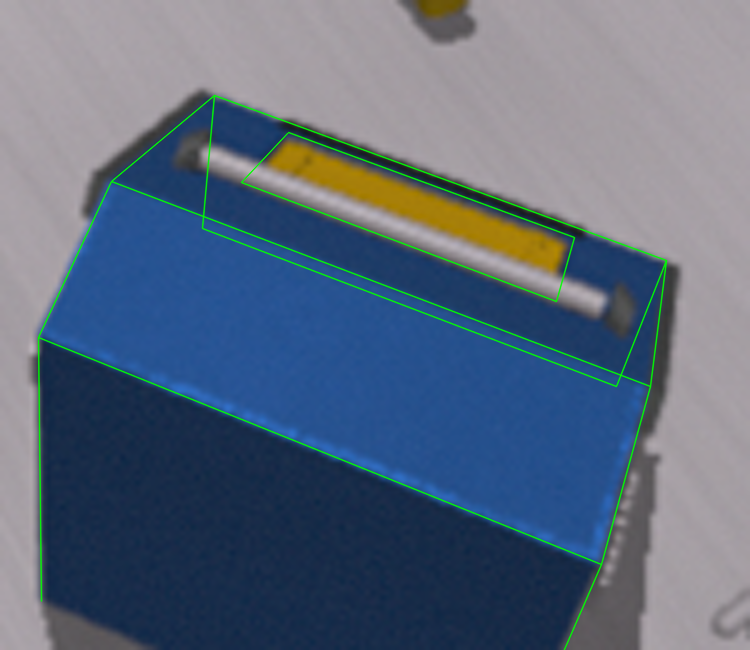

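servo_tool(
  targets="0 0 -20 0.176;0 0 -20 0.176;0 0 -20 0.176;0 0 -20 0.176;0 0 -20 0.176;0 0 0 0.176;0 0 0 0.176",
  hand=1,
)

```text
time: 3.08
tool_pos: [0.2018, 0.4844, 0.3439]
tool_rot: [-3.141, 0.001, 1.475]
contact_force: [0.5, 0.0, -0.7]
opening: 0.0921
```

servo_tool(
  targets="-48 29 0 0;-48 29 0 0;-48 29 0 0;-48 29 0 0;-48 29 0 0;-48 29 0 0;-48 29 0 0;-48 29 0 0;-48 29 0 0;-48 29 0 0;-48 29 0 0;-48 29 0 -0.02;-48 29 0 -0.02;0 0 0 0",
)

```text
time: 4.82
tool_pos: [0.5265, -0.1937, 0.344]
tool_rot: [3.136, -0.002, 1.516]
contact_force: [-0.6, 0.1, -0.1]
opening: 0.0917
```

servo_tool(
  targets="16 -9 45 0;0 0 50 0;0 0 50 0;0 0 50 0;0 0 35 0;0 0 10 0;0 0 0 0",
)

```text
time: 5.7
tool_pos: [0.5197, -0.1718, 0.1011]
tool_rot: [3.13, -0.001, 1.517]
contact_force: [-0.5, 0.2, -1.0]
opening: 0.0918
```

```bash
python3 - <<'E'
from h import *
p=cams.read_camera("top"); s=cams.read_camera("scene")
o=telemetry.observe(); print(o["tool_pos"],o["tool_rot"],o["time"])
it=[(PANW,(.567,-.230,1.515),(0,0,255))]
crop(p,280,130,400,250,5,"g1t.png"); overlay(s,240,140,360,260,6,"g1s.png",it)
E
```

```text
[ 0.52036303 -0.17226653  0.10211982] [ 3.12835929e+00 -2.90133404e-04  1.51696628e+00] 5.8
```

View pics/g1t.png

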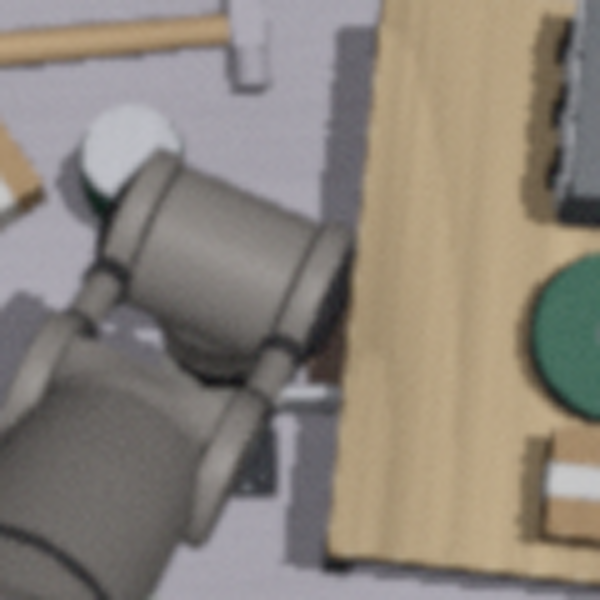

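View pics/g1s.png

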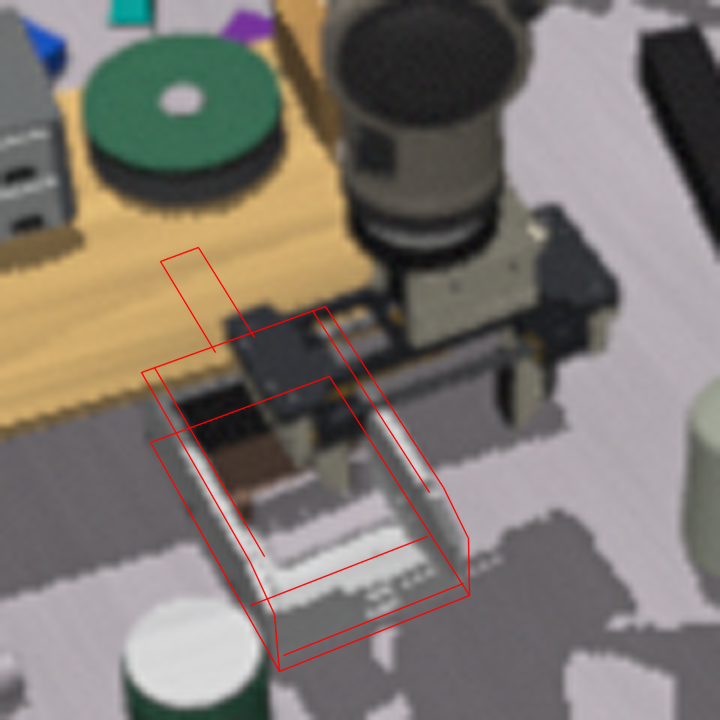

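servo_tool(
  targets="-4 2 20 0;0 0 20 0;0 0 13 0;0 0 0 0",
)

```text
time: 6.3
tool_pos: [0.527, -0.1783, 0.0544]
tool_rot: [3.117, 0.005, 1.517]
contact_force: [-0.1, -0.8, 0.4]
opening: 0.0916
```

servo_tool(
  targets="0 -8 8 0;0 0 0 0",
)

```text
time: 6.55
tool_pos: [0.5193, -0.1782, 0.0471]
tool_rot: [3.115, 0.006, 1.517]
contact_force: [1.0, 0.1, 0.1]
opening: 0.092
```

servo_tool(
  targets="0 0 0 0;0 0 0 0;0 0 0 0;0 0 0 0;0 0 0 0;0 0 0 0",
  hand=0,
  squeeze=30,
)

```text
time: 7.3
tool_pos: [0.5201, -0.1785, 0.0482]
tool_rot: [3.113, 0.006, 1.517]
contact_force: [0.4, 0.6, -1.0]
opening: 0.0363
```

servo_tool(
  targets="0 0 0 0;0 0 0 0;0 0 0 0;0 0 0 0",
)

```text
time: 7.8
tool_pos: [0.5191, -0.1783, 0.0481]
tool_rot: [3.115, 0.006, 1.517]
contact_force: [-2.1, -0.3, 1.8]
opening: 0.0074
```

servo_tool(
  targets="10 0 0 0;20 0 0 0;22 0 0 0;22 0 0 0;22 0 0 0;22 0 0 0;22 0 0 0;22 0 0 0;20 0 0 0;10 0 0 0;0 0 0 0",
)

```text
time: 9.18
tool_pos: [0.5308, 0.026, 0.0481]
tool_rot: [3.108, 0.01, 1.523]
contact_force: [1.5, -1.6, 0.4]
opening: 0.0078
```

servo_tool(
  targets="15 0 0 0;15 -3 0 0;5 0 0 0;0 0 0 0",
)

```text
time: 9.68
tool_pos: [0.5298, 0.0612, 0.048]
tool_rot: [3.107, 0.011, 1.522]
contact_force: [1.1, -0.5, 2.6]
opening: 0.0082
```

```bash
python3 - <<'E'
from h import *
s=cams.read_camera("scene")
o=telemetry.observe(); print(o["tool_pos"],o["tool_rot"],o["time"])
crop(s,240,130,400,270,5,"d1s.png")
E
```

```text
[0.5298315  0.06114545 0.04806889] [3.10649069 0.01070268 1.52181129] 9.725
```

View pics/d1s.png

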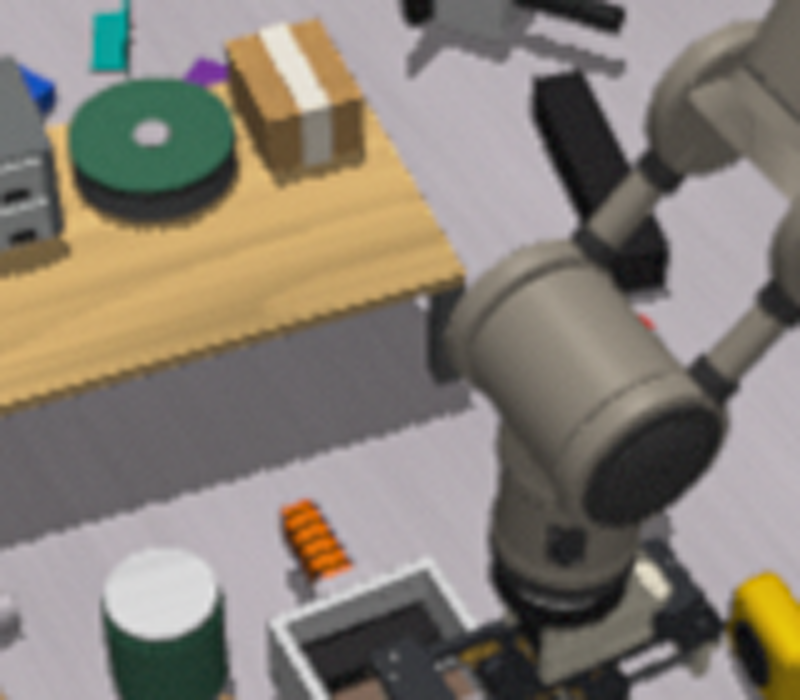

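servo_tool(
  targets="0 0 0 0;0 0 0 0;0 0 0 0;0 0 0 0;0 0 0 0",
  hand=0.4,
)

```text
time: 10.35
tool_pos: [0.5291, 0.0612, 0.0472]
tool_rot: [3.108, 0.01, 1.521]
contact_force: [-0.0, 0.8, 0.5]
opening: 0.0365
```

servo_tool(
  targets="0 0 -15 0;0 0 -30 0;0 0 -40 0;0 0 -40 0;-40 -40 -10 0;-40 -40 0 0;-50 -40 0 0;-50 -30 0 0;-30 0 0 0",
)

```text
time: 11.48
tool_pos: [0.3634, -0.1413, 0.192]
tool_rot: [3.096, 0.014, 1.526]
contact_force: [-0.1, 0.3, 0.5]
opening: 0.0369
```

```bash
python3 - <<'E'
from h import *
s=cams.read_camera("scene");p=cams.read_camera("top")
o=telemetry.observe(); print(o["tool_pos"],o["tool_rot"],o["time"])
pan=(.582,.009,1.52)
it=[(PANW,pan,(0,0,255))]
overlay(s,250,180,390,300,5,"d2s.png",it)
overlay(p,240,130,360,240,6,"d2t.png",it)
crop(s,250,180,390,300,5,"d2sr.png")
E
```

```text
[ 0.36524264 -0.14252208  0.19221409] [3.09408491 0.01489261 1.5243591 ] 11.575
```

View pics/d2s.png

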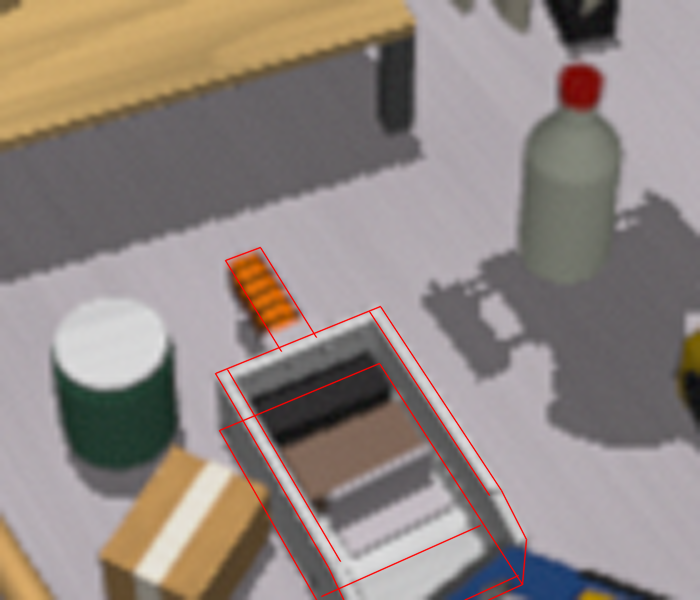

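View pics/d2t.png

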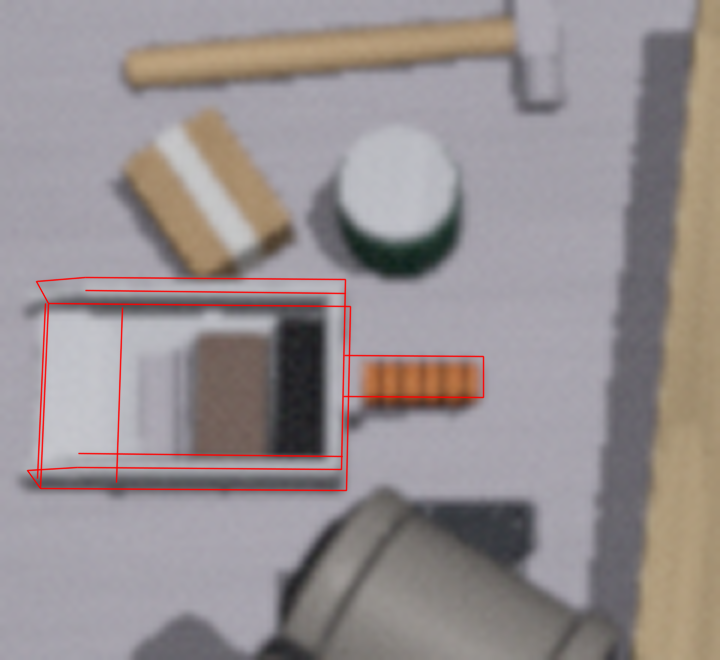

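servo_tool(
  targets="0 0 -30 0;7 40 0 0;7 40 0 0;7 40 0 0;7 40 0 0;5 40 0 0;0 0 0 0",
  hand=0.7,
)

```text
time: 12.45
tool_pos: [0.5711, -0.1113, 0.2378]
tool_rot: [3.089, 0.015, 1.525]
contact_force: [-0.7, 0.5, -0.1]
opening: 0.0642
```

```bash
python3 - <<'E'
from h import *
c=np.load("cal.npy",allow_pickle=True).item()
t=c["top"];s=c["scene"]
print("grip top start/end",pix(t,240+362/6-.5,130+383/6-.5,.054).round(4),pix(t,240+475/6-.5,130+385/6-.5,.054).round(4))
print("scene end",pix(s,250+247/5-.5,180+253/5-.5,.054).round(4))
a=pix(t,240+205/6,130+276/6,.05); print("carton corner",a)
E
```

```text
grip top start/end [ 0.5727 -0.0912  0.054 ] [ 0.5687 -0.1559  0.054 ]
scene end [ 0.5708 -0.1596  0.054 ]
carton corner [ 0.63929992 -0.00393583  0.05      ]
```

servo_tool(
  targets="-8 -7 45 0;0 0 50 0;0 0 45 0;0 0 10 0;0 0 0 0",
)

```text
time: 13.08
tool_pos: [0.5701, -0.1185, 0.0888]
tool_rot: [3.086, 0.015, 1.528]
contact_force: [-0.6, -0.5, -0.6]
opening: 0.0641
```

servo_tool(
  targets="0 -2 25 0;0 0 20 0;0 0 7 0;0 0 0 0",
)

```text
time: 13.58
tool_pos: [0.5754, -0.1204, 0.0448]
tool_rot: [3.073, 0.019, 1.528]
contact_force: [0.1, -0.2, 0.1]
opening: 0.0641
```

servo_tool(
  targets="0 0 0 0;0 0 0 0;0 0 0 0;0 0 0 0;0 0 0 0;0 0 0 0",
  hand=0,
  squeeze=60,
)

```text
time: 14.32
tool_pos: [0.5763, -0.1209, 0.048]
tool_rot: [3.07, 0.021, 1.529]
contact_force: [-0.5, -0.3, 2.6]
opening: 0.0241
```

servo_tool(
  targets="0 0 0 0;0 0 0 0;0 -4 10 0;0 0 0 0",
  hand=0.5,
)

```text
time: 14.82
tool_pos: [0.5729, -0.1208, 0.0365]
tool_rot: [3.07, 0.02, 1.528]
contact_force: [0.6, 0.2, -0.4]
opening: 0.0454
```

servo_tool(
  targets="0 0 0 0;0 0 0 0;0 0 0 0;0 0 0 0",
  hand=0,
  squeeze=60,
)

```text
time: 15.32
tool_pos: [0.5731, -0.1207, 0.0372]
tool_rot: [3.07, 0.02, 1.528]
contact_force: [-0.9, -0.2, 3.7]
opening: 0.0244
```

servo_tool(
  targets="0 0 -4 0;0 0 -8 0;0 0 -12 0;0 -5 -15 0;0 -5 -15 0;0 0 -5 0;0 0 0 0",
)

```text
time: 16.2
tool_pos: [0.5568, -0.1188, 0.0986]
tool_rot: [3.072, 0.021, 1.529]
contact_force: [0.5, 0.8, -5.3]
opening: 0.0236
```

```bash
python3 - <<'E'
from h import *
s=cams.read_camera("scene")
o=telemetry.observe(); print(o["tool_pos"],o["tool_rot"],o["contact_force"],o["torque"],o["time"])
crop(s,240,130,400,300,4,"l1.png")
E
```

```text
[ 0.55671879 -0.1187912   0.09829608] [3.07221774 0.02086338 1.52904105] [ 0.80532929  0.41900862 -4.85212139] [-0.6412934   0.14761751 -0.01846031] 16.25
```

View pics/l1.png

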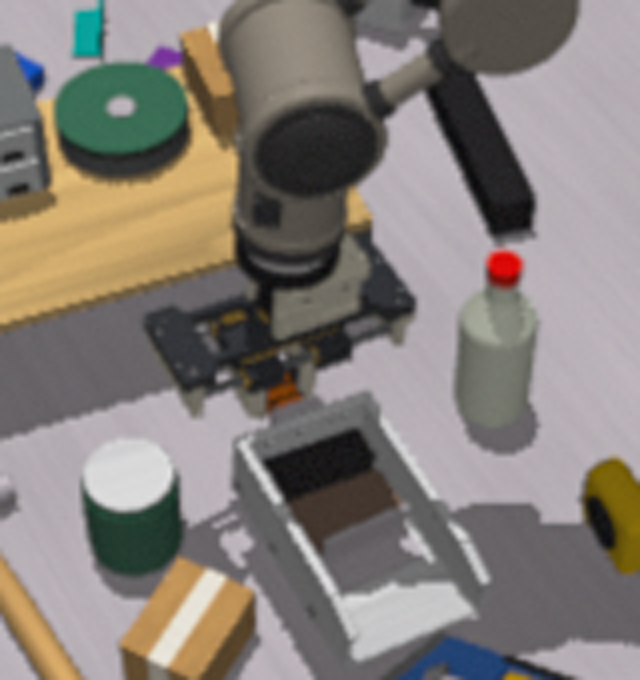

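servo_tool(
  targets="0 0 -12 0;0 0 -22 0;0 0 -28 0;0 0 -28 0.04;0 0 -28 0.08;0 0 -28 0.1;0 0 -20 0.1;0 0 -10 0.1;0 0 0 0.1;0 0 0 0.1;0 0 0 0.1;0 0 0 0.08;0 0 0 0.04;0 0 0 0",
)

```text
time: 18.0
tool_pos: [0.5401, -0.1129, 0.2817]
tool_rot: [3.091, -0.032, 0.664]
contact_force: [0.5, -0.2, -5.7]
opening: 0.0236
```

```bash
cat >> h.py <<'E'
H=(.5944,.3124,.6378)
def toh(X):
    X=np.asarray(X,float); c,s=np.cos(H[2]),np.sin(H[2]); d=X[...,:2]-np.array(H[:2])
    return np.array([d[0]*c+d[1]*s,-d[0]*s+d[1]*c,X[2]])
def state():
    o=telemetry.observe(); R=Ro.from_euler("xyz",o["tool_rot"]).as_matrix()
    G=o["tool_pos"]-.005*R[:,2]; return o,R,G
def panM(G,R,pitch):
    # pan x = tool x projected, pitch nose-down
    yaw=np.arctan2(R[1,0],R[0,0]); Rp=Ro.from_euler("ZY",[yaw,pitch]).as_matrix()
    M=np.eye(4); M[:3,:3]=Rp; M[:3,3]=G-Rp@np.array([-.13,0,.04]); return M
E
python3 - <<'E'
from h import *
s=cams.read_camera("scene"); o,R,G=state()
print(o["time"],o["tool_pos"].round(4),o["tool_rot"].round(3),"G",G.round(4),"hop",toh(G).round(4),"yaw err",o["tool_rot"][2]-H[2],"q",o["qpos"].round(2),o["torque"].round(2))
overlay(s,220,100,420,280,4,"sw1.png",[(PANW,panM(G,R,0),(0,0,255)),(PANW,panM(G,R,.1),(0,255,255))])
E
```

```text
18.05 [ 0.5401 -0.1129  0.2817] [ 3.091 -0.032  0.664] G [ 0.5398 -0.1128  0.2866] hop [-0.297  -0.3091  0.2866] yaw err 0.02627799554475596 q [-0.34  0.33  1.43 -0.    1.32  0.56] [-0.39  0.7  -0.01]
```

View pics/sw1.png

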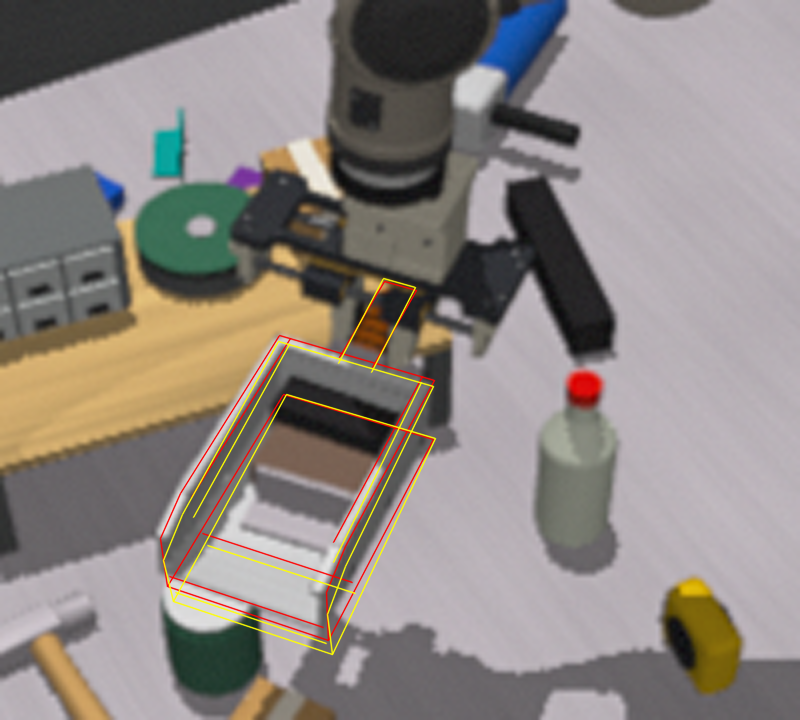

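servo_tool(
  targets="0 -12 0 0.02;-1 -22 0 0;-2 -28 0 0;-2 -28 0 0;-2 -28 0 0;-2 -28 0 0;-2 -28 0 0;-2 -28 0 0;-2 -28 0 0;-2 -28 0 0;-2 -20 0 0;-2 -10 0 0;0 0 0 0",
)

```text
time: 19.68
tool_pos: [0.3345, 0.1171, 0.2669]
tool_rot: [3.099, -0.032, 0.643]
contact_force: [0.6, -0.5, -5.9]
opening: 0.0238
```

```bash
python3 - <<'E'
from h import *
s=cams.read_camera("scene"); o,R,G=state()
print(o["time"],o["tool_pos"].round(4),o["tool_rot"].round(3),"G",G.round(4),"hop",toh(G).round(4),"yaw err",o["tool_rot"][2]-H[2],"q",o["qpos"].round(2),o["torque"].round(2))
overlay(s,270,180,470,360,4,"sw2.png",[(PANW,panM(G,R,0),(0,0,255)),(HOPW,H,(0,255,0))])
E
```

```text
19.725 [0.335  0.1169 0.267 ] [ 3.099 -0.032  0.642] G [0.3347 0.117  0.2719] hop [-0.325  -0.0024  0.2719] yaw err 0.004624269736633102 q [ 0.14 -0.03  1.91 -0.02  1.22  1.07] [-0.49  0.63 -0.04]
```

View pics/sw2.png

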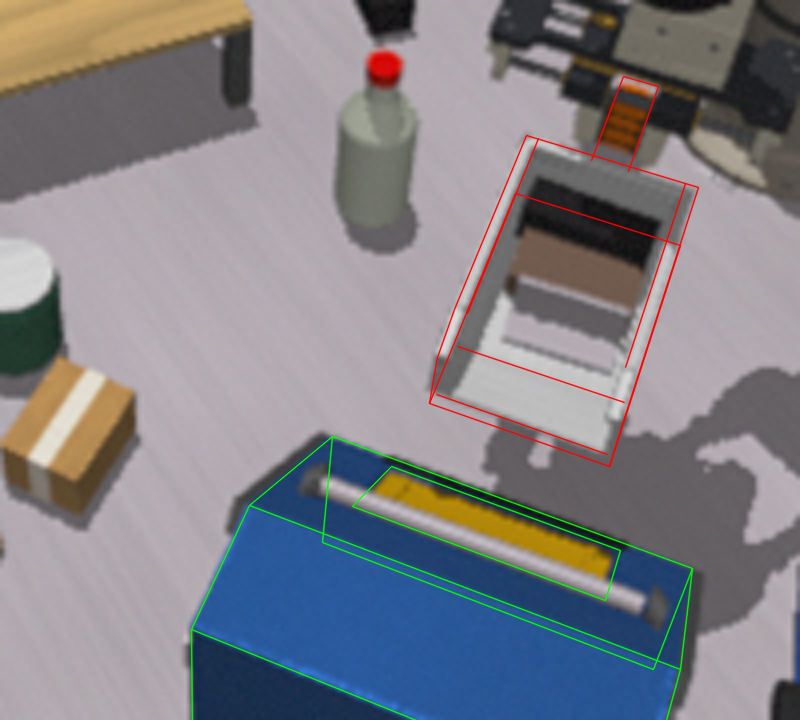

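servo_tool(
  targets="0 -1 12 0;0 -1 20 0;0 -1 20 0;0 -1 14 0;0 0 4 0;0 0 0 0",
)

```text
time: 20.48
tool_pos: [0.3378, 0.1167, 0.1919]
tool_rot: [3.099, -0.03, 0.637]
contact_force: [-0.2, -0.1, -5.4]
opening: 0.0238
```

```bash
python3 - <<'E'
from h import *
s=cams.read_camera("scene"); p=cams.read_camera("top"); o,R,G=state()
print(o["time"],o["tool_rot"].round(3),"hop",toh(G).round(4),"yaw err",o["tool_rot"][2]-H[2],"q",o["qpos"].round(2),o["torque"].round(2),o["contact_force"].round(1))
it=[(PANW,panM(G,R,0),(0,0,255)),(HOPW,H,(0,255,0))]
overlay(s,300,190,460,340,5,"in1.png",it)
overlay(p,120,130,290,260,4,"in1t.png",it)
E
```

```text
20.575 [ 3.099 -0.031  0.637] hop [-0.3225 -0.0042  0.1974] yaw err -0.0005186515182967755 q [ 0.14  0.06  2.04 -0.03  0.99  1.09] [-0.46  0.58 -0.01] [ 0.2 -0.  -5.9]
```

View pics/in1.png

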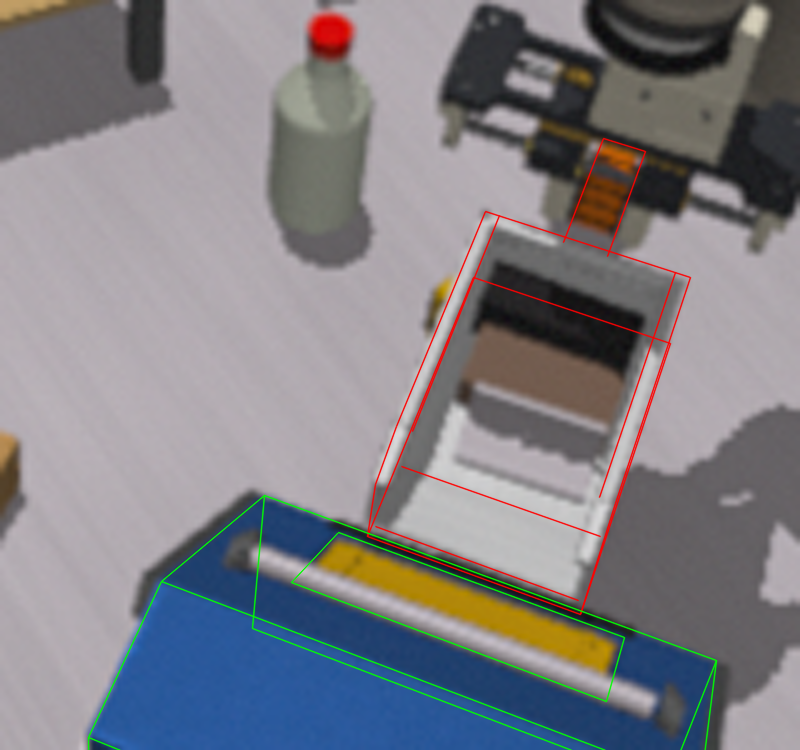

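View pics/in1t.png

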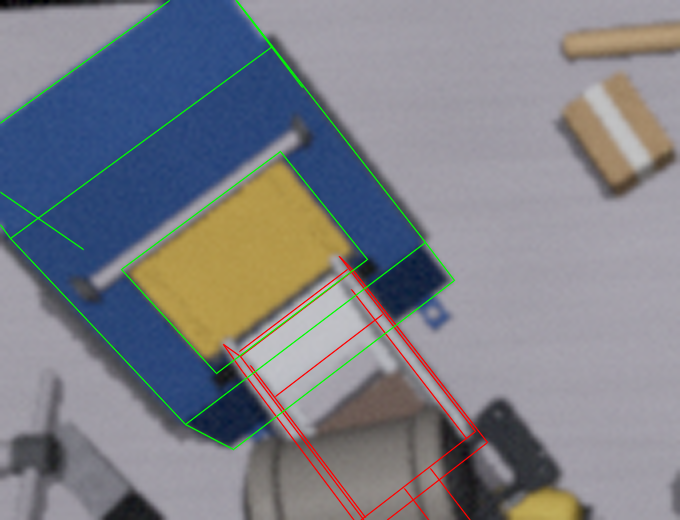

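servo_tool(
  targets="0 -4 -6 0;10 0 0 0;12 0 0 0;12 0 0 0;10 0 0 0;0 0 0 0",
)

```text
time: 21.32
tool_pos: [0.3731, 0.1486, 0.2009]
tool_rot: [3.098, -0.031, 0.639]
contact_force: [-1.4, -1.8, -3.9]
opening: 0.0237
```

```bash
cat > look.py <<'E'
import sys
from h import *
n=sys.argv[1]; pitch=float(sys.argv[2]) if len(sys.argv)>2 else 0
s=cams.read_camera("scene"); p=cams.read_camera("top"); o,R,G=state()
g=toh(G); E=np.array([-.101,.154]); d=np.array([g[0],g[2]])-E; r=np.hypot(*d)
th=np.arctan2(d[1],-d[0])-np.arcsin(.04/r)
print(o["time"],o["tool_rot"].round(3),"hop",g.round(4),"yaw err",round(o["tool_rot"][2]-H[2],3),"q",o["qpos"].round(2),o["torque"].round(2),o["contact_force"].round(1),"open",round(o["opening"],4))
print("theta if resting on E deg",np.degrees(th).round(1),"d",(.22-np.sqrt(r*r-.0016)).round(3))
it=[(PANW,panM(G,R,th if pitch<0 else pitch),(0,0,255)),(HOPW,H,(0,255,0))]
a=(300,180,460,330,4)
overlay(s,300,190,460,340,5,n+"s.png",it)
overlay(p,110,120,280,250,4,n+"t.png",it)
E
python3 look.py in2 0
```

```text
21.425 [ 3.098 -0.032  0.638] hop [-0.2759  0.0003  0.2061] yaw err 0.0 q [ 0.21  0.13  1.93 -0.03  1.03  1.16] [-0.31  0.72  0.13] [-1.9 -1.2 -2.7] open 0.0238
theta if resting on E deg 3.9 d 0.042
```

View pics/in2s.png

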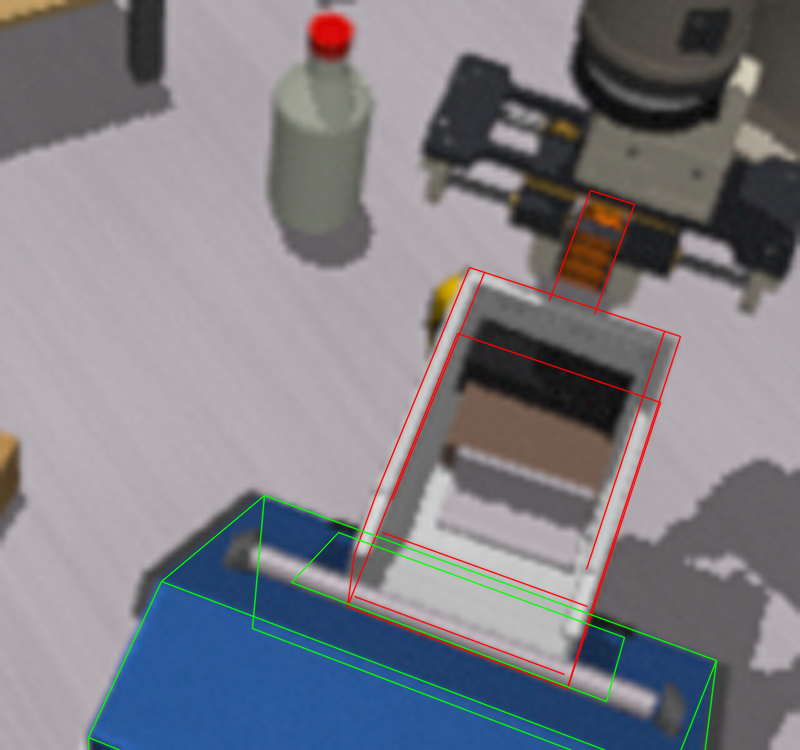

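View pics/in2t.png

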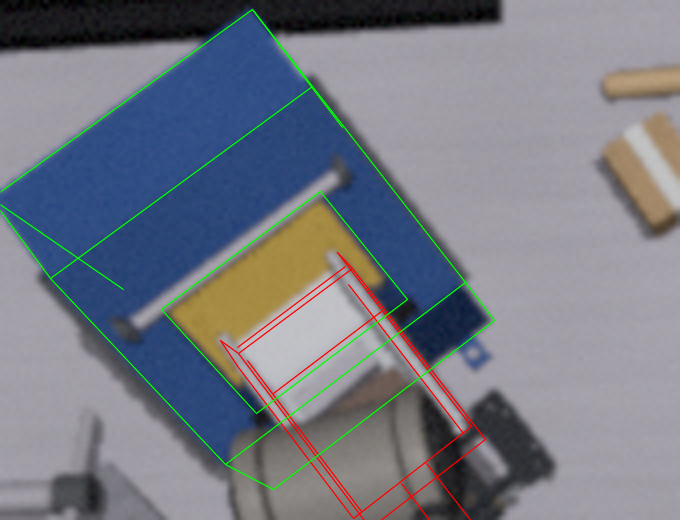

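servo_tool(
  targets="0 0 0 0;0 0 0 0;6 0 -8 0;8 0 -11 0;7 0 -10 0;0 0 0 0",
  hand=0,
  squeeze=12,
)

```text
time: 22.18
tool_pos: [0.3898, 0.1621, 0.2343]
tool_rot: [3.097, -0.035, 0.637]
contact_force: [-2.8, -2.5, -2.0]
opening: 0.024
```

```bash
python3 look.py in3 -1
```

```text
22.275 [ 3.097 -0.033  0.637] hop [-0.2549  0.0015  0.2383] yaw err -0.001 q [ 0.23  0.13  1.83 -0.03  1.13  1.18] [-0.34  0.66  0.06] [-3.3 -2.4 -1.3] open 0.024
theta if resting on E deg 15.5 d 0.049
```

View pics/in3s.png

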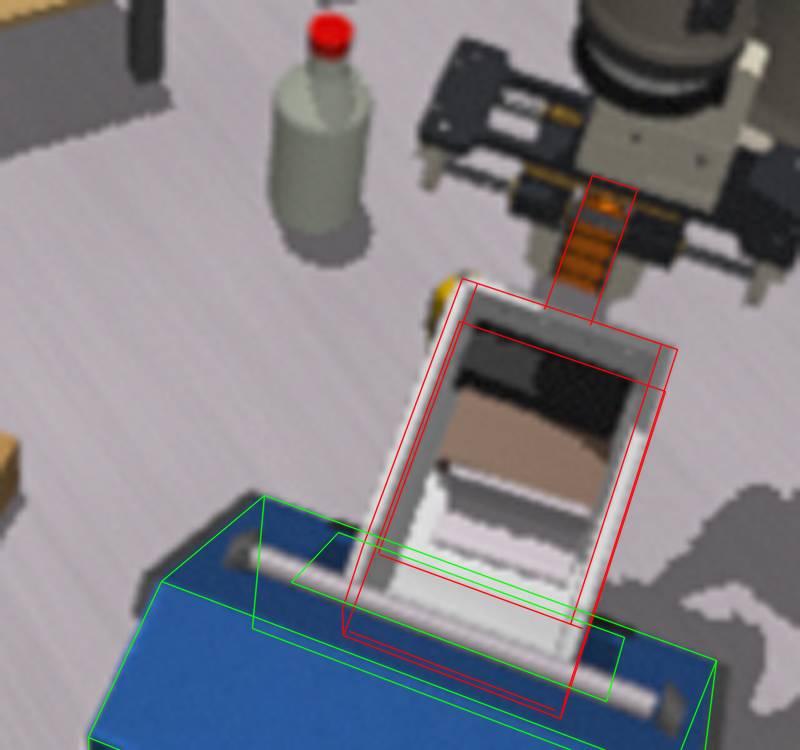

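View pics/in3t.png

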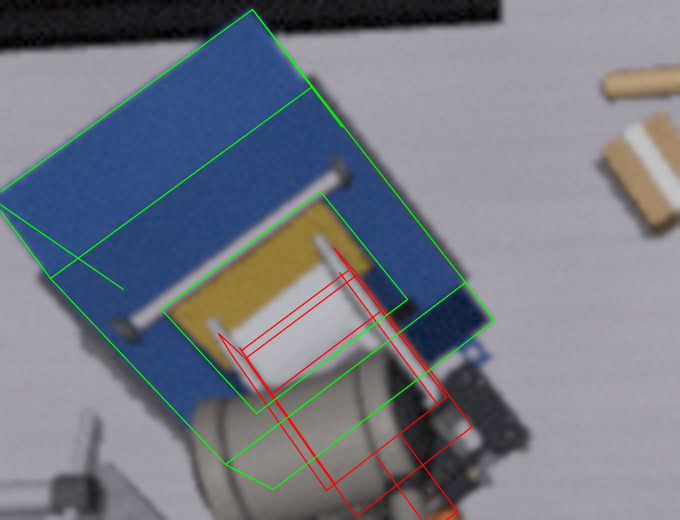

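servo_tool(
  targets="9 0 -4 0;9 0 -5 0;8 0 -5 0;0 0 0 0;0 0 0 0",
  hand=0,
  squeeze=8,
)

```text
time: 22.9
tool_pos: [0.4047, 0.1756, 0.2465]
tool_rot: [3.101, -0.016, 0.637]
contact_force: [-6.2, -6.7, -1.3]
opening: 0.0243
```

```bash
cat > look2.py <<'E'
import sys
from h import *
n=sys.argv[1]; pit=[float(a) for a in sys.argv[2:]]
p=cams.read_camera("top"); s=cams.read_camera("scene"); o,R,G=state()
g=toh(G); E=np.array([-.101,.154]); d=np.array([g[0],g[2]])-E; r=np.hypot(*d)
th=np.degrees(np.arctan2(d[1],-d[0])-np.arcsin(.04/r))
print(o["time"],o["tool_rot"].round(3),"hop",g.round(4),"yaw err",round(o["tool_rot"][2]-H[2],3),o["torque"].round(2),o["contact_force"].round(1),"open",round(o["opening"],4))
print("theta if resting on E deg",th.round(1),"d",(.22-np.sqrt(r*r-.0016)).round(3))
cols=[(0,0,255),(0,255,255),(255,0,255)]
it=[(PANW,panM(G,R,np.radians(a)),c) for a,c in zip(pit,cols)]
overlay(s,320,190,440,320,5,"a.png",it)
overlay(p,120,120,250,250,5,"b.png",it)
a=cv2.imread("pics/a.png");b=cv2.imread("pics/b.png")
im=np.hstack([a,b]); f=800/im.shape[1]; cv2.imwrite("pics/"+n,cv2.resize(im,None,fx=f,fy=f,interpolation=cv2.INTER_AREA))
E
python3 look2.py in4.png 8 22
```

```text
23.0 [ 3.101 -0.016  0.636] hop [-0.234   0.0032  0.2515] yaw err -0.001 [-1.    1.25 -0.03] [-6.6 -5.3 -1.1] open 0.0236
theta if resting on E deg 22.2 d 0.06
```

View pics/in4.png

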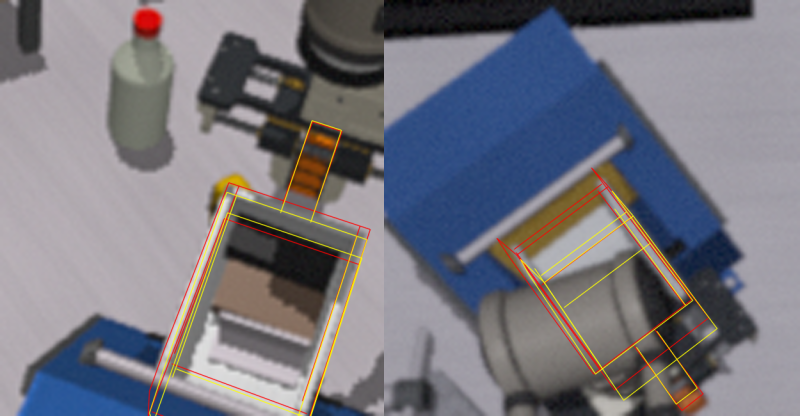

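servo_tool(
  targets="-10 0 0 0;-12 0 2 0;-8 0 2 0;0 0 0 0;0 0 0 0",
  hand=0,
  squeeze=5,
)

```text
time: 23.62
tool_pos: [0.3809, 0.1572, 0.2426]
tool_rot: [3.1, -0.02, 0.636]
contact_force: [-0.5, -1.0, -2.4]
opening: 0.0246
```

```bash
python3 look2.py in5.png 8 16
```

```text
23.725 [ 3.1   -0.02   0.636] hop [-0.264   0.0027  0.2475] yaw err -0.002 [-0.27  0.54  0.08] [-1.9 -2.4 -0.9] open 0.0242
theta if resting on E deg 17.5 d 0.036
```

View pics/in5.png

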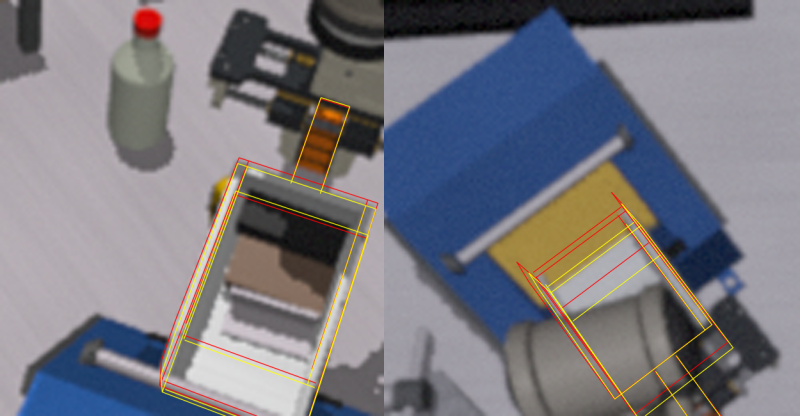

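```bash
python3 - <<'E'
import cv2; b=cv2.imread("pics/b.png"); a=cv2.imread("pics/a.png"); cv2.imwrite("pics/b5.png",cv2.resize(b[:, 0:],None,fx=.9,fy=.9)); cv2.imwrite("pics/a5.png",cv2.resize(a[:, 0:],None,fx=.9,fy=.9))
E
```

```text
(no output)
```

View pics/b5.png

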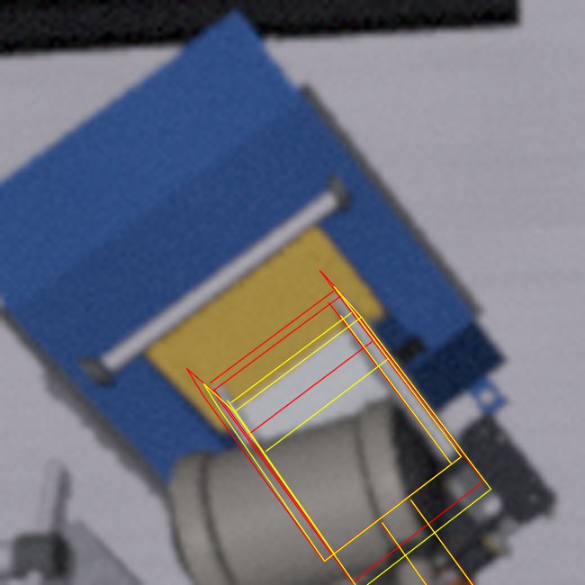

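View pics/a5.png

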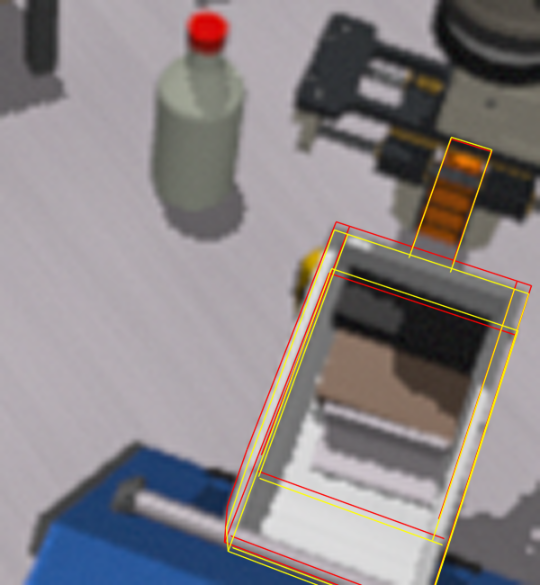

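servo_tool(
  targets="4 0 -8 0;4 0 -7 0;0 0 0 0;9 0 3 0;9 0 4 0;9 0 4 0;0 0 0 0",
  hand=0,
  squeeze=6,
)

```text
time: 24.6
tool_pos: [0.4092, 0.1784, 0.2483]
tool_rot: [3.099, -0.016, 0.636]
contact_force: [-1.5, -0.2, -0.7]
opening: 0.0249
```

```bash
sed -i 's/im=np.hstack.*/cv2.imwrite("pics\/"+n,b)/; s/a=cv2.imread.*/b=cv2.imread("pics\/b.png")/' look2.py; python3 look2.py in6.png 14 22
```

```text
24.7 [ 3.099 -0.016  0.636] hop [-0.2289  0.0028  0.2536] yaw err -0.002 [ 0.11  0.53 -0.05] [-1.1 -0.3 -1.4] open 0.0247
theta if resting on E deg 23.6 d 0.063
```

View pics/in6.png

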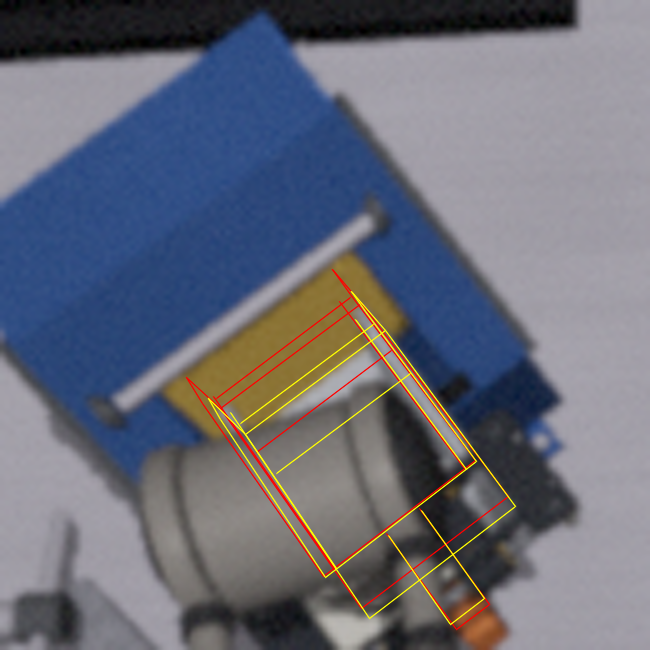

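View pics/a.png

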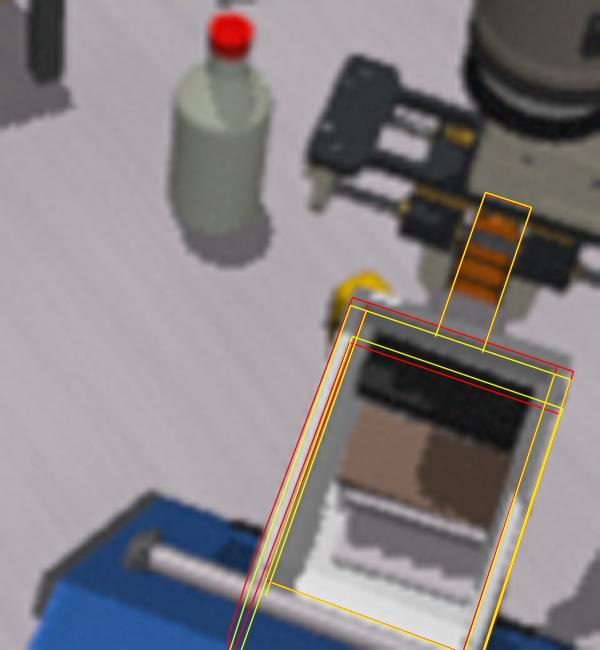

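servo_tool(
  targets="8 0 2 0;8 0 0 0;8 0 -3 0;6 0 -5 0;0 0 0 0",
  hand=0,
  squeeze=9,
)

```text
time: 25.32
tool_pos: [0.4293, 0.1949, 0.2543]
tool_rot: [3.101, -0.007, 0.636]
contact_force: [-0.1, 0.0, -0.8]
opening: 0.0236
```

```bash
python3 look2.py in7.png 22 30
```

```text
25.425 [ 3.101 -0.007  0.636] hop [-0.2027  0.0041  0.2592] yaw err -0.002 [ 0.15  0.4  -0.08] [-0.2  0.2 -1. ] open 0.0239
theta if resting on E deg 30.1 d 0.079
```

View pics/in7.png

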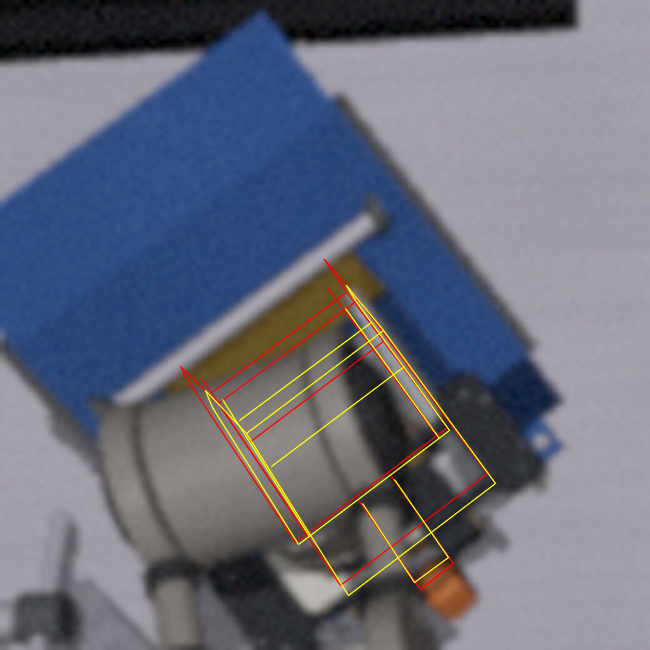

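View pics/a.png

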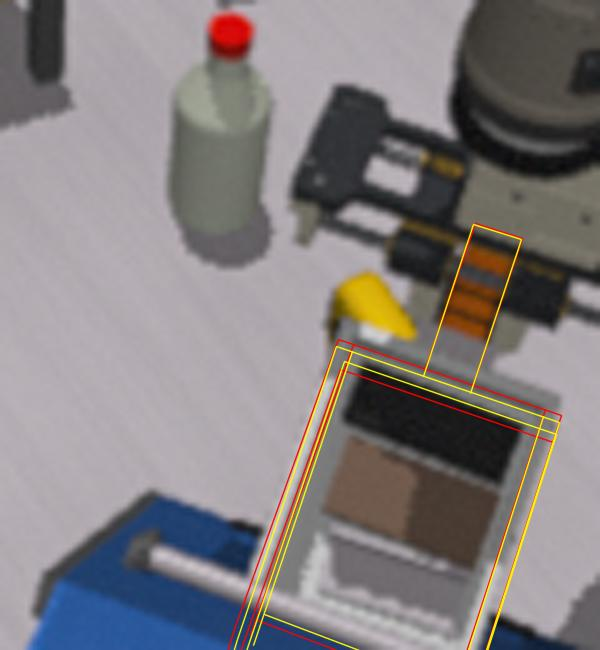

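servo_tool(
  targets="9 0 0 0;10 0 -1 0;10 0 -2 0;10 0 -2 0;8 0 -1 0;0 0 0 0",
  hand=0,
  squeeze=12,
)

```text
time: 26.18
tool_pos: [0.468, 0.2233, 0.2614]
tool_rot: [3.101, -0.006, 0.635]
contact_force: [0.3, 1.3, 1.6]
opening: 0.0241
```

```bash
python3 look2.py in8.png 35 43
```

```text
26.275 [ 3.101 -0.006  0.635] hop [-0.1551  0.004   0.2663] yaw err -0.003 [ 0.52 -0.1  -0.04] [ 3.3  2.  -0.8] open 0.0243
theta if resting on E deg 45.5 d 0.102
```

View pics/in8.png

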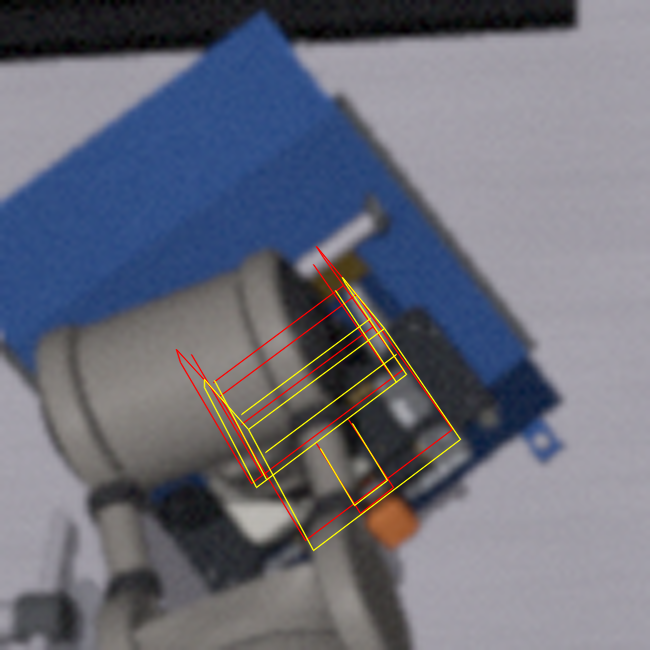

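View pics/a.png

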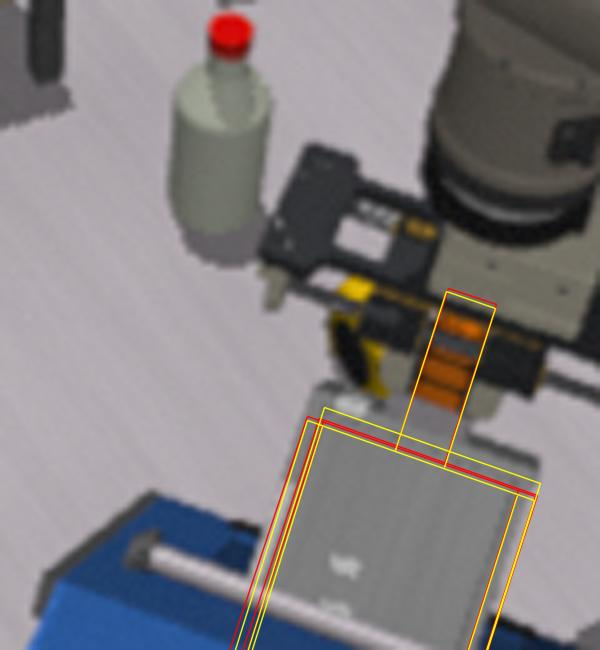

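servo_tool(
  targets="9 0 0 0;10 0 0 0;9 0 0 0;5 0 -1 0;0 0 0 0;0 0 0 0;0 0 0 0",
  hand=0,
  squeeze=14,
)

```text
time: 27.15
tool_pos: [0.4955, 0.2438, 0.2625]
tool_rot: [3.101, -0.005, 0.635]
contact_force: [-0.9, -0.2, 0.9]
opening: 0.0241
```

```bash
python3 look2.py in9.png 50 58; python3 - <<'E'
from h import *
s=cams.read_camera("scene"); crop(s,310,200,470,400,4,"in9s.png")
E
```

```text
27.25 [ 3.101 -0.005  0.635] hop [-0.1204  0.004   0.2674] yaw err -0.003 [ 0.07  0.36 -0.09] [0.2 0.5 1.4] open 0.0241
theta if resting on E deg 60.0 d 0.112
```

View pics/in9.png

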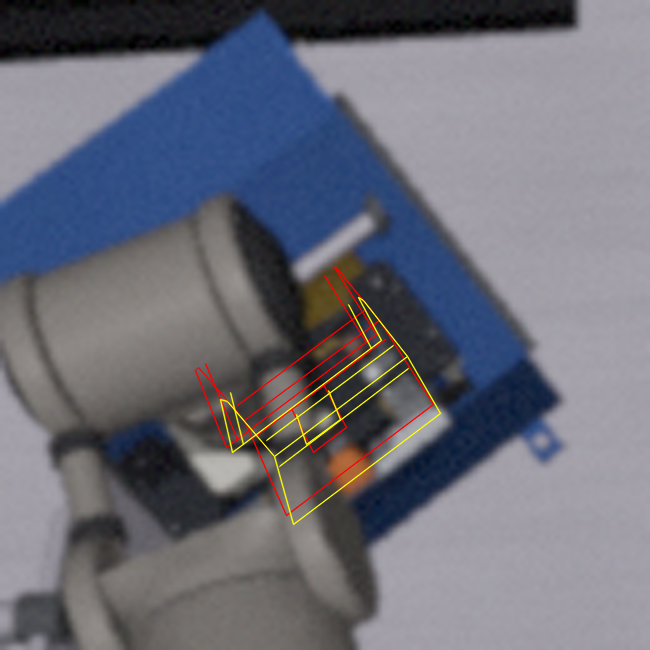

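View pics/a.png

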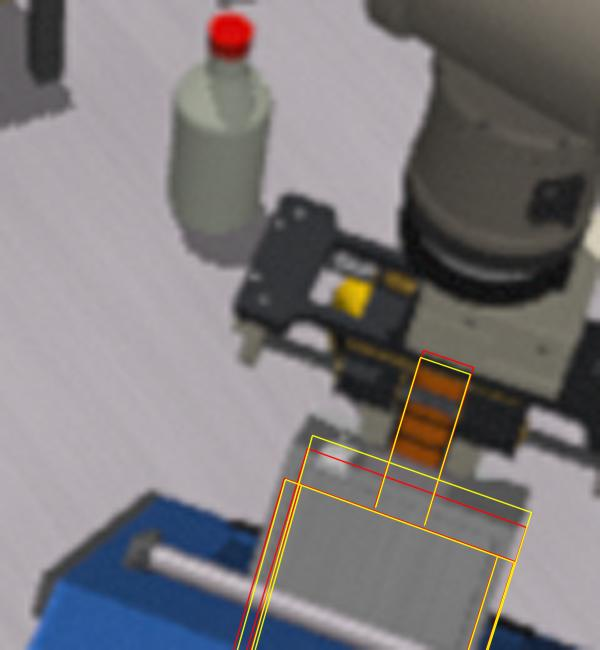

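View pics/in9s.png

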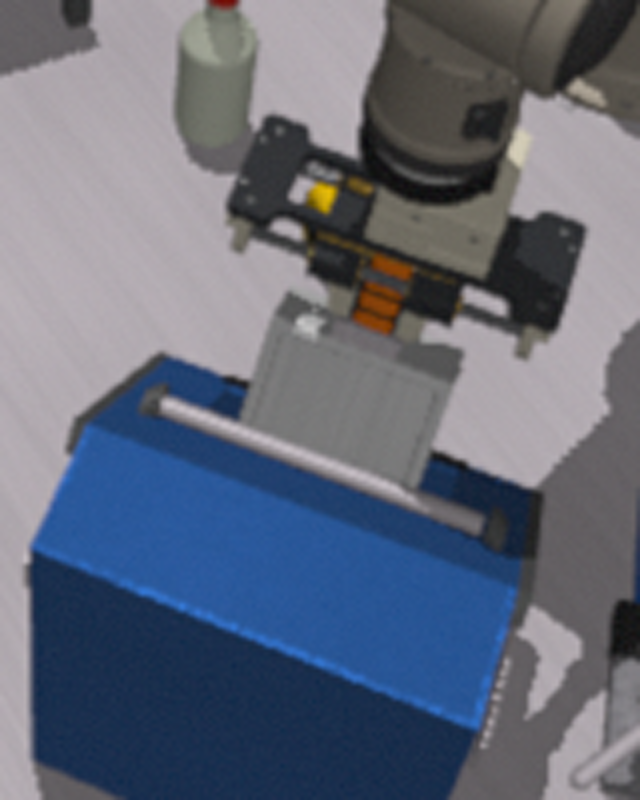

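servo_tool(
  targets="4 0 4 0;4 0 3 0;0 0 0 0;0 0 0 0;0 0 0 0;0 0 0 0;0 0 0 0;0 0 0 0",
  hand=0,
  squeeze=16,
)

```text
time: 28.3
tool_pos: [0.5027, 0.2486, 0.2547]
tool_rot: [3.101, -0.005, 0.634]
contact_force: [0.5, 0.3, 0.5]
opening: 0.0246
```

```bash
python3 look2.py in10.png 58 64; python3 - <<'E'
from h import *
s=cams.read_camera("scene"); crop(s,330,240,440,340,7,"in10s.png")
E
```

```text
28.4 [ 3.101 -0.005  0.634] hop [-0.1117  0.0036  0.2598] yaw err -0.003 [ 0.03  0.37 -0.19] [ 0.1  0.4 -0.1] open 0.0242
theta if resting on E deg 62.1 d 0.121
```

View pics/in10s.png

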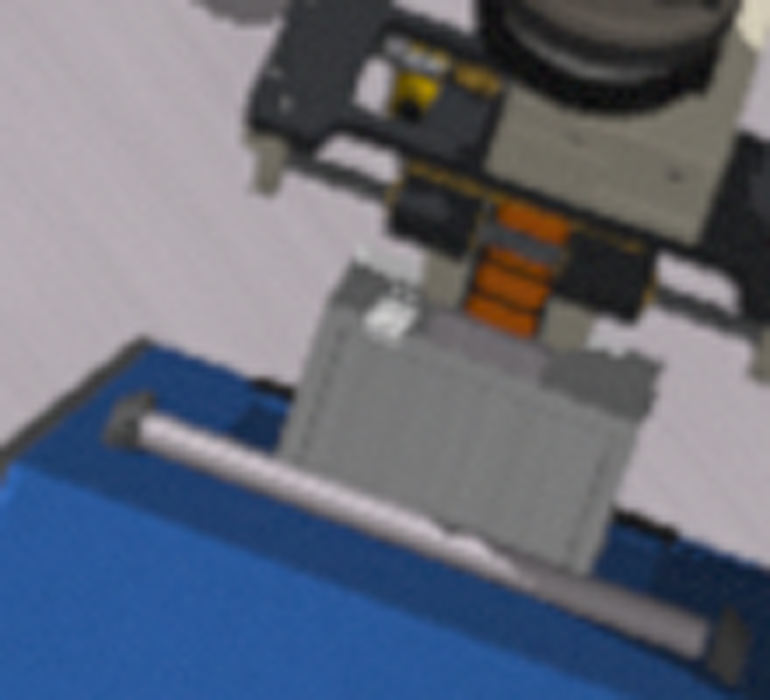

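servo_tool(
  targets="-4 0 -4 0;-4 0 -3 0;-10 0 0 0;-12 0 0 0;-12 0 0 0;-12 0 2 0;-12 0 2 0;-12 0 2 0;0 0 0 0",
  hand=0,
  squeeze=12,
)

```text
time: 29.58
tool_pos: [0.4483, 0.2079, 0.2552]
tool_rot: [3.098, -0.036, 0.636]
contact_force: [-2.0, -2.3, 1.2]
opening: 0.0239
```

```bash
python3 look2.py in11.png 25 33
```

```text
29.675 [ 3.098 -0.035  0.636] hop [-0.1796  0.0032  0.2601] yaw err -0.002 [-0.52  0.78 -0.03] [-3.6 -3.8  3.2] open 0.0239
theta if resting on E deg 35.8 d 0.094
```

View pics/a.png

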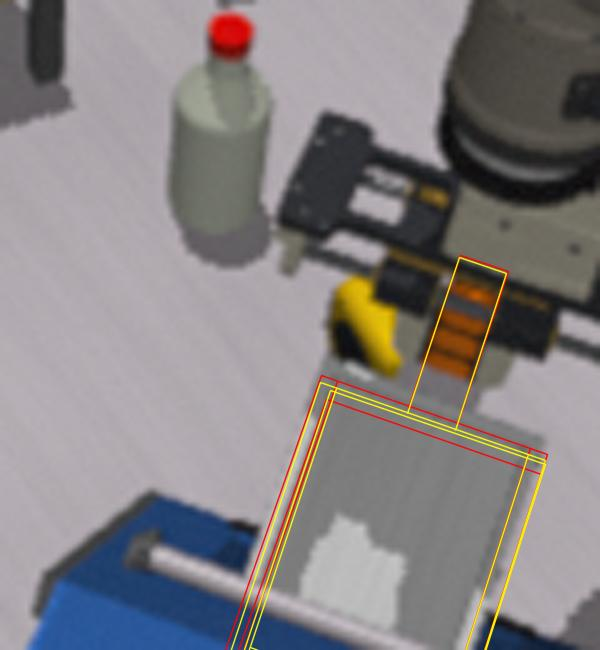

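View pics/in11.png

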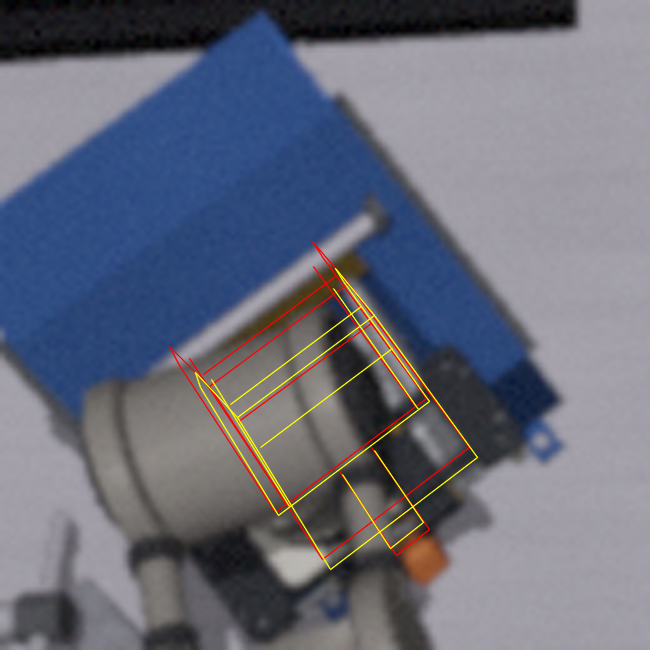

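servo_tool(
  targets="-10 0 -1 0;-12 0 0 0;-12 0 0 0;-12 0 0 0;0 0 0 0",
  hand=0,
  squeeze=10,
)

```text
time: 30.3
tool_pos: [0.4089, 0.1789, 0.2541]
tool_rot: [3.098, -0.035, 0.636]
contact_force: [-3.1, -2.1, 1.5]
opening: 0.0238
```

```bash
python3 look2.py in12.png 20 28;  python3 - <<'E'
from h import *
s=cams.read_camera("scene"); crop(s,330,220,450,340,6,"in12s.png")
E
```

```text
30.4 [ 3.098 -0.036  0.636] hop [-0.2277  0.0033  0.2591] yaw err -0.001 [-0.64  0.71 -0.04] [-3.4 -3.1  0.9] open 0.0243
theta if resting on E deg 25.6 d 0.06
```

View pics/in12s.png

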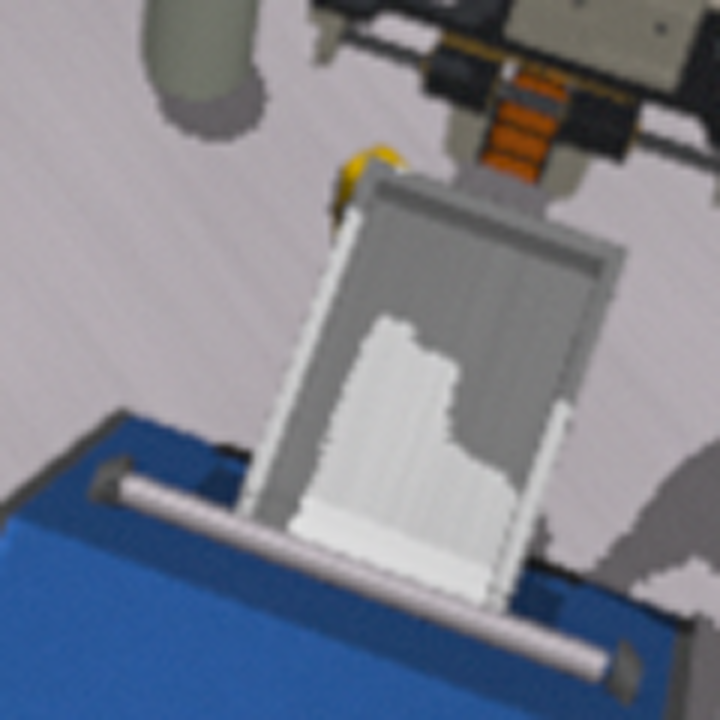

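View pics/in12.png

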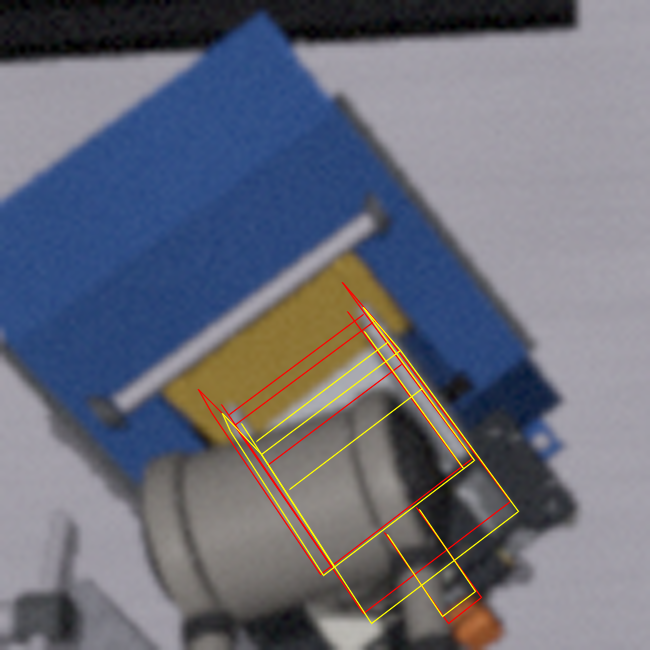

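servo_tool(
  targets="-8 0 5 0;-8 0 8 0;-8 0 11 0;-7 0 13 0;-6 0 13 0;-4 0 10 0;0 0 4 0;0 0 0 0",
  hand=0,
  squeeze=8,
)

```text
time: 31.45
tool_pos: [0.3779, 0.1532, 0.1833]
tool_rot: [3.1, -0.035, 0.637]
contact_force: [-1.8, -1.0, 0.1]
opening: 0.0239
```

```bash
python3 look2.py in13.png 0 8
```

```text
31.55 [ 3.1   -0.036  0.637] hop [-0.2687  0.0012  0.1887] yaw err -0.001 [-0.54  0.63 -0.03] [-2.5 -2.  -1.6] open 0.0238
theta if resting on E deg -1.8 d 0.053
```

View pics/a.png

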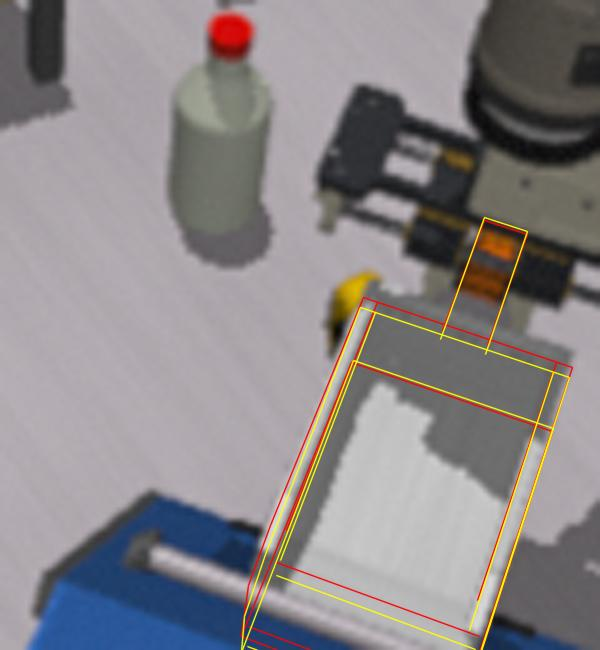

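View pics/in13.png

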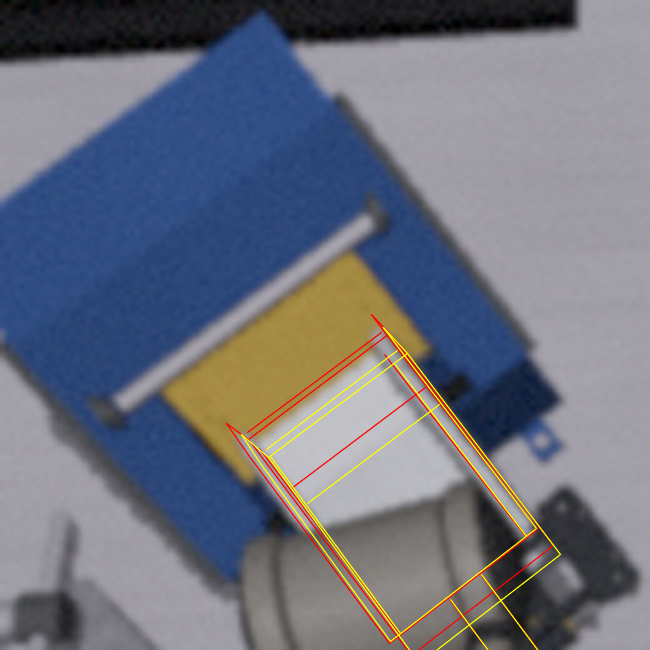

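servo_tool(
  targets="0 0 0 0;0 0 0 0;-6 0 -4 0;-12 0 -4 0;-14 0 -2 0;-12 0 -2 0;-4 0 -4 0;0 0 -15 0;0 0 -25 0;0 0 -28 0;0 0 -20 0;0 0 0 0",
  hand=0,
  squeeze=60,
)

```text
time: 33.05
tool_pos: [0.3308, 0.124, 0.291]
tool_rot: [3.099, -0.041, 0.636]
contact_force: [0.4, -0.3, -2.8]
opening: 0.0236
```

```bash
python3 look2.py out1.png 0 8;python3 - <<'E'
from h import *
s=cams.read_camera("scene"); crop(s,310,180,470,330,5,"out1s.png")
E
```

```text
33.15 [ 3.1   -0.038  0.636] hop [-0.325   0.0062  0.2944] yaw err -0.002 [-0.18  0.43  0.  ] [ 0.8 -0.2 -3.6] open 0.0237
theta if resting on E deg 23.4 d -0.041
```

View pics/out1.png

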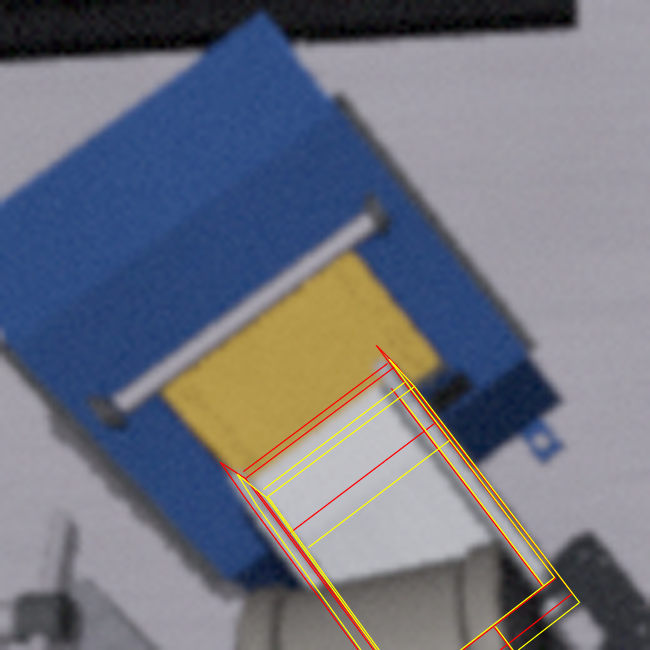

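View pics/out1s.png

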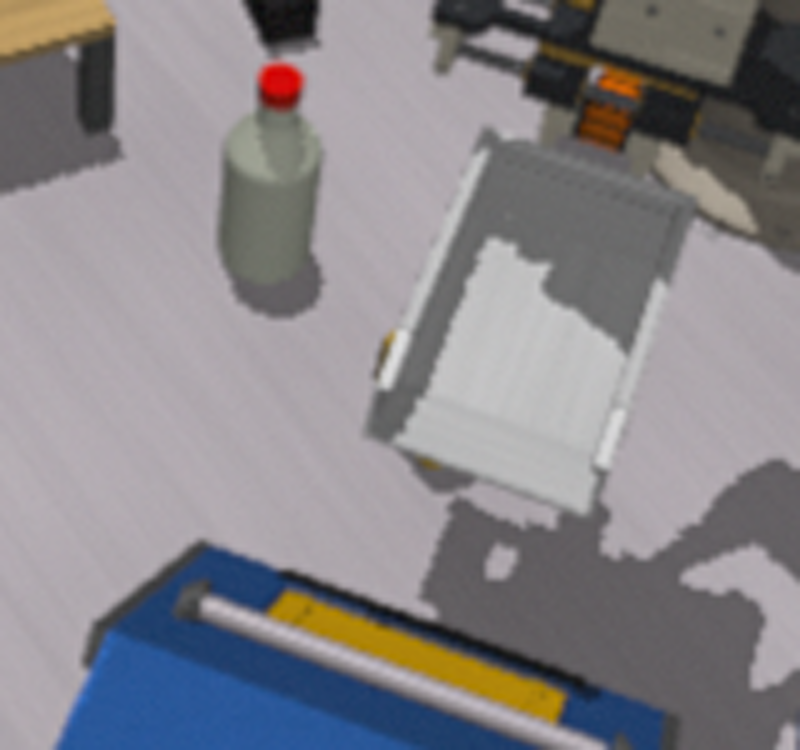

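servo_tool(
  targets="0 20 0 0;0 35 0 0;3 40 0 0;5 40 0 0;5 40 0 0;5 40 0 0;5 40 0 -0.05;5 30 0 -0.1;5 15 0 -0.12;0 0 0 -0.12;0 0 0 -0.12;0 0 0 -0.12;0 0 0 -0.12;0 0 0 -0.08;0 0 0 -0.03;0 0 0 0",
)

```text
time: 35.2
tool_pos: [0.5382, -0.1033, 0.2772]
tool_rot: [3.123, 0.003, 1.522]
contact_force: [0.1, -0.1, -2.8]
opening: 0.0238
```

```bash
python3 - <<'E'
from h import *
s=cams.read_camera("scene"); p=cams.read_camera("top"); o,R,G=state()
print(o["time"],o["tool_rot"].round(3),G.round(4),o["contact_force"].round(1))
it=[]
def pm(pitch,gx):
    M=panM(G,R,np.radians(pitch)); M[:3,3]=G-M[:3,:3]@np.array([gx,0,.04]); return M
it=[(PANW,pm(0,-.118),(0,0,255)),(PANW,pm(6,-.118),(0,255,255))]
overlay(s,240,120,400,280,5,"pl1s.png",it); overlay(p,230,110,370,250,5,"pl1t.png",it)
E
```

```text
35.3 [3.122e+00 3.000e-03 1.522e+00] [ 0.5381 -0.1033  0.2825] [ 0.1  0.5 -2.4]
```

View pics/pl1s.png

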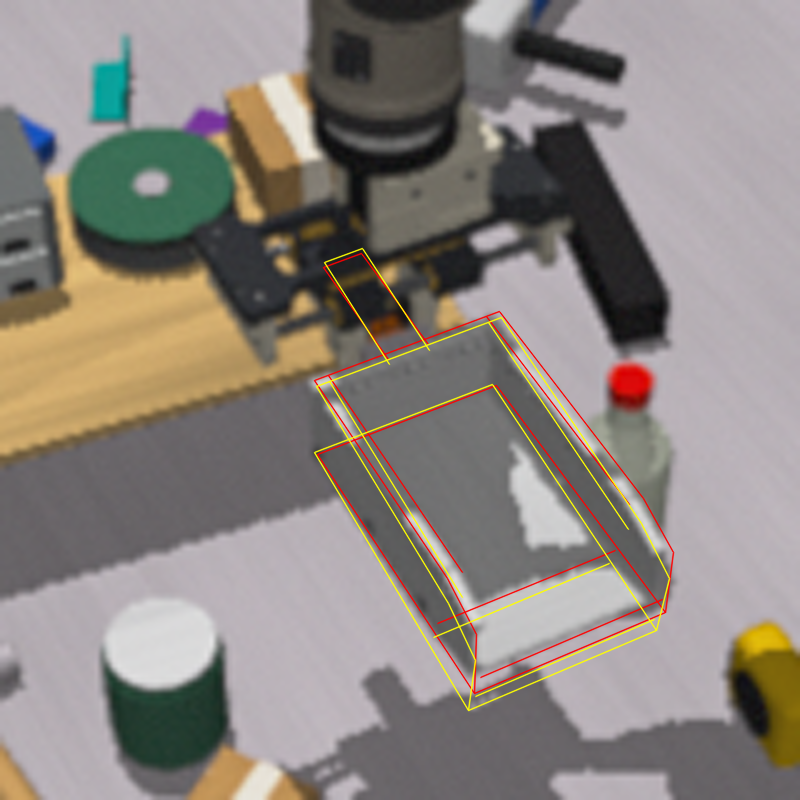

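View pics/pl1t.png

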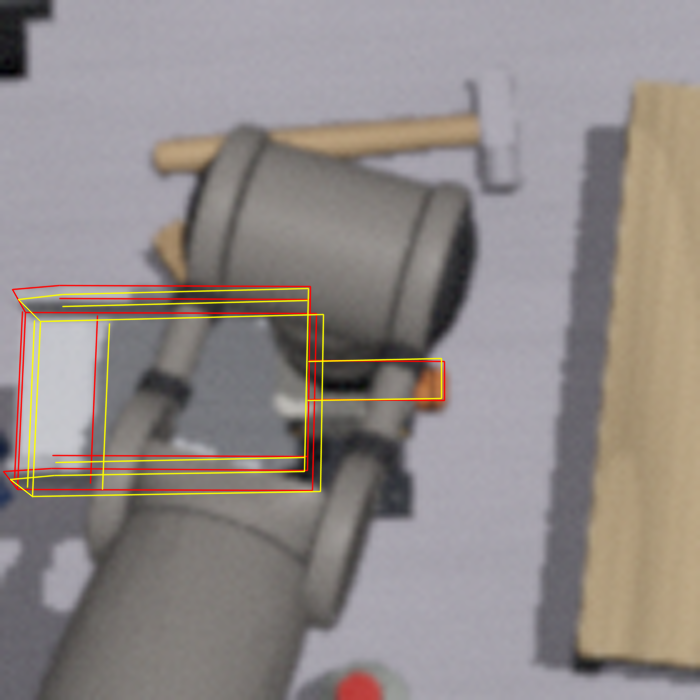

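servo_tool(
  targets="-6 0 20 0;-6 0 40 0;0 0 45 0;0 0 45 0;0 0 35 0;0 0 20 0;0 0 8 0;0 0 0 0",
)

```text
time: 36.3
tool_pos: [0.545, -0.1176, 0.0603]
tool_rot: [3.115, 0.005, 1.516]
contact_force: [-0.2, 0.3, -2.9]
opening: 0.0232
```

servo_tool(
  targets="0 0 12 0;0 0 5 0;0 0 0 0",
)

```text
time: 36.67
tool_pos: [0.5469, -0.1181, 0.0443]
tool_rot: [3.111, 0.006, 1.515]
contact_force: [-0.4, -0.5, -2.7]
opening: 0.0235
```

servo_tool(
  targets="0 0 4 0;0 0 3 0;0 0 2 0;0 0 0 0",
  hand=0,
  squeeze=12,
)

```text
time: 37.17
tool_pos: [0.549, -0.1197, 0.0402]
tool_rot: [3.105, 0.008, 1.515]
contact_force: [-0.9, 0.5, 1.8]
opening: 0.0245
```

servo_tool(
  targets="0 0 2 0;0 0 2 0;0 0 0 0",
  hand=0,
  squeeze=4,
)

```text
time: 37.55
tool_pos: [0.5493, -0.1198, 0.037]
tool_rot: [3.104, 0.009, 1.515]
contact_force: [-0.2, 0.1, -0.3]
opening: 0.0248
```

```bash
python3 - <<'E'
from h import *
s=cams.read_camera("scene"); o,R,G=state()
print(o["time"],o["tool_rot"].round(3),G.round(4),o["contact_force"].round(1))
def pm(pitch,gx,z):
    M=panM(G,R,np.radians(pitch)); M[:3,3]=G-M[:3,:3]@np.array([gx,0,.04]);M[2,3]=z; return M
overlay(s,250,170,410,300,5,"pl2s.png",[(PANW,pm(0,-.118,0),(0,0,255))])
E
```

```text
37.6 [3.104 0.009 1.515] [ 0.5491 -0.1197  0.042 ] [-1.4  0.1  1.5]
```

View pics/pl2s.png

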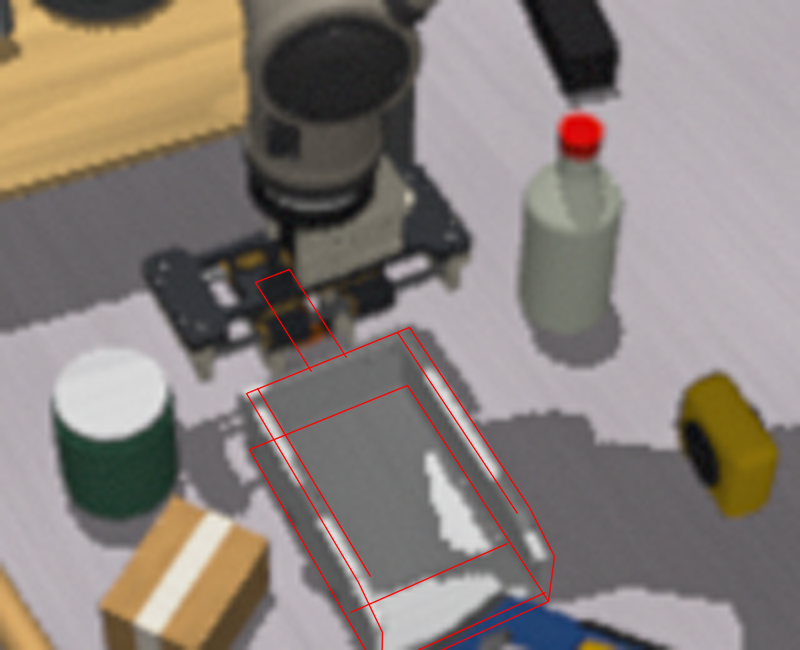

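servo_tool(
  targets="0 0 0 0;0 0 0 0;0 0 0 0;0 0 0 0;0 0 0 0",
  hand=0.6,
)

```text
time: 38.22
tool_pos: [0.5498, -0.1199, 0.0365]
tool_rot: [3.103, 0.009, 1.515]
contact_force: [-0.4, 0.2, 0.2]
opening: 0.055
```

servo_tool(
  targets="0 0 -15 0;0 0 -30 0;0 0 -45 0;0 0 -45 0;0 0 -50 0;-30 -30 -20 0;-30 -30 0 0;-30 -30 0 0;-30 -30 0 0;0 0 0 0",
)

```text
time: 39.48
tool_pos: [0.412, -0.2334, 0.2552]
tool_rot: [3.092, 0.016, 1.517]
contact_force: [1.5, 0.7, -0.2]
opening: 0.055
```

```bash
python3 - <<'E'
from h import *
s=cams.read_camera("scene"); p=cams.read_camera("top"); o,R,G=state()
print(o["time"],o["tool_pos"],o["contact_force"].round(1))
it=[(PANW,(.5555,-.002,1.515),(0,0,255)),(HOPW,H,(0,255,0))]
overlay(s,190,100,470,360,2.8,"f_s.png",it) if 0 else None
crop(s,190,150,450,345,3,"f_s.png"); overlay(p,100,100,360,280,3,"f_t.png",it)
crop(p,230,110,360,240,5,"f_t2.png")
E
```

```text
39.575 [ 0.41364134 -0.2321455   0.2550036 ] [ 0.7  0.4 -0.4]
```

View pics/f_s.png

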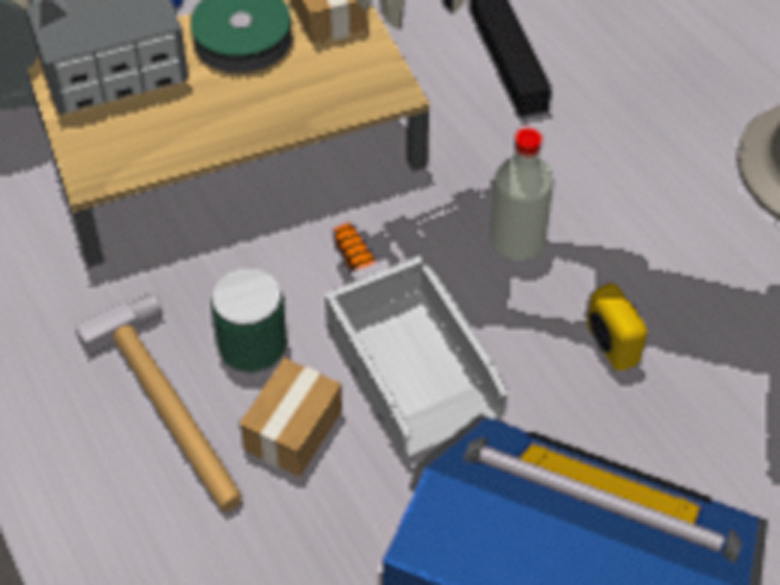

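View pics/f_t.png

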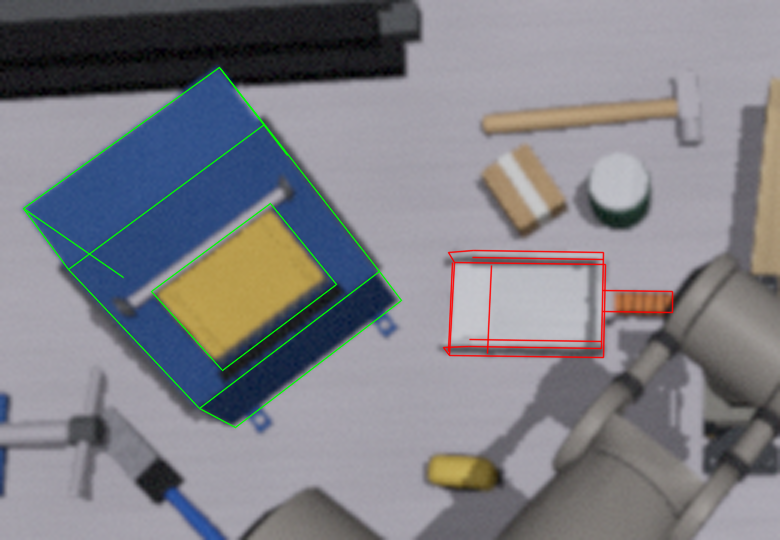

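```bash
python3 -c "
from cell import robot
print(robot.hand_in())"
```

```text
the job is handed in; nothing more can be done
None
```

The job is done and handed in at about 39.6 s, against the 72 s limit. I can't see inside the hopper, so the offcuts being in it is inferred from the checks below.

**What I did**
- **Drawing out:** I drew the pan about 0.24 m out from under the riser by its left front rim, stood it on the open bench with the grip about 0.1 m clear of the riser, and let go.
- **Tipping:** I took it again by the orange grip and pushed the flap open with the pan's front end. I tipped the pan over the mouth's lower edge to roughly 60° and held it there for over a second.
- **Finishing:** I backed the pan out level and stood it flat on the bench near where it had stood before, then let go and moved the arm clear.

**Last checks**
- **Offcuts:** The pan looks empty in both views, with no offcut on the bench. The measured load fell from about 5.7 N to about 3 N, which fits the loss of all three offcuts.
- **Flap and pan:** The flap is shut, and the pan stands flat with the arm clear of it.
- **Other things:** The bottle, tin, carton, tape measure and hammer look unmoved.

**What went less well**
- **First tipping attempt:** With too firm a grip the pan did not swivel, and the push reached about 8.5 N. I backed off, loosened the grip and tried again.
- **Slip in the jaws:** While pushing against the flap, the pan slid about 10–15 mm along its grip; this did no harm.
- **Tool tilt:** The tool drifted up to about 4° from vertical, and I could not correct it with these moves.

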